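Make up the clevis carrier and shut its keeper

TASK

Make up the carrier tray for the next tram: send every scorched carbon shoe piece lying in it down the scrap chute into the bucket, and stand every toppled clevis upright, prongs up, on the carrier's floor. Once it is all loaded, swing the keeper bar fully shut past its detent, and leave the ruler bar, washer stack, wrench, bottle and jar where they are.

Things in the scene. Friction and masses are not known exactly. Their poses are not given: they have to be found in the camera images.
- carrier: fixed grey sheet-metal carrier tray; inside 256 (x) x 110 (y) mm, floor 6 mm above the worktop, 6 mm walls 22 mm high except a 12 mm lip on the +y side, where the keeper bar shuts. Origin at its centre on the worktop, z up; +y side is the keeper's side, the hinge post stands at (145, 72) mm and the detent bracket with a sprung steel ball at (-125, 82) mm, 29 mm high
- keeper (a joint): keeper bar, rad: 0 = fully shut against its stop behind the detent ball, grows as it swings outwards (clockwise from above) about the upright hinge; up to 1.3; starts open. The ball is ridden over between about 0.09 and 0.04 rad (about 5 N at the pin), inside that it holds the bar shut
- keeper_pin (a point): middle of the keeper bar's upright black handle pin (18 mm thick, 50 mm tall, from 45 to 95 mm above the worktop), 225 mm from the hinge. The bar is a 10 mm thick, 14 mm high steel flat, 31 to 45 mm above the worktop, 278 mm long; shut, it lies along the carrier's x, pointing to -x from the hinge
- keeper_hinge (a point): keeper's upright hinge axis at bar height (38 mm)
- chute_mouth (a point): scrap chute at the worktop's right edge: this point is over the middle of the sheet slope, level with the worktop, 60 mm beyond the edge; slope 170 mm wide (x) inside, dropping at 50 degrees to -y; its side cheeks rise at most 45 mm above the worktop; things let go just above slide into the bucket
- bucket_in (a point): centre of the floor of the steel bucket under the chute (inside radius 120 to 145 mm, 135 mm deep)
- clevis0: zinc-plated steel clevis (fork), 48 x 50 x 84 mm: solid block foot 48 (x) x 50 (y) x 34 high, above it two rounded 12 mm prongs whose outer faces are 50 mm apart (y); weight low. Origin at the centre of the foot's underside, z towards the prongs. Starts toppled on the worktop, its x face down (axis 24 mm up); may be absent
- clevis1: zinc-plated steel clevis (fork), 48 x 50 x 84 mm: solid block foot 48 (x) x 50 (y) x 34 high, above it two rounded 12 mm prongs whose outer faces are 50 mm apart (y); weight low. Origin at the centre of the foot's underside, z towards the prongs. Starts toppled on the worktop, its x face down (axis 24 mm up); may be absent
- clevis2: zinc-plated steel clevis (fork), 48 x 50 x 84 mm: solid block foot 48 (x) x 50 (y) x 34 high, above it two rounded 12 mm prongs whose outer faces are 50 mm apart (y); weight low. Origin at the centre of the foot's underside, z towards the prongs. Starts toppled on the worktop, its x face down (axis 24 mm up); may be absent
- clevis3: zinc-plated steel clevis (fork), 48 x 50 x 84 mm: solid block foot 48 (x) x 50 (y) x 34 high, above it two rounded 12 mm prongs whose outer faces are 50 mm apart (y); weight low. Origin at the centre of the foot's underside, z towards the prongs. Starts toppled on the worktop, its x face down (axis 24 mm up); may be absent
- shoe0: scorched carbon shoe piece, black bar 108 (x) x 34 (y) x 28 mm on an aluminium backing; origin at the centre of its underside, x along it. Starts lying flat in the carrier
- shoe1: scorched carbon shoe piece, black bar 108 (x) x 34 (y) x 28 mm on an aluminium backing; origin at the centre of its underside, x along it. Starts lying flat in the carrier
- ruler: steel ruler bar 200 x 26 x 5 mm lying flat, bystander; origin at the centre of its underside
- washers: stack of red fibre washers, 55 mm across, 30 mm high, in one piece, bystander; origin under its centre
- wrench: 190 mm wrench lying flat, bystander
- cleaner: cleaner bottle 60 mm across, 170 mm high, bystander
- grease: grease jar 70 mm across, 80 mm high, bystander
There are look-alikes about, which are no part of the job. What is shaped like the clevis2 but orange is not meant. What is shaped like the clevis0 but turquoise is not meant.

How it is judged:
By the outcome, as a careful person would: the job done as asked, in the order asked, and still so for the second after the job is handed in, with the robot touching nothing.
Of clevis0, clevis1, clevis2, clevis3 only 3 to 4 are there at a start; the rules pass over those that are not, and their reading is None.
At some moment in a run one of clevis0, clevis1, clevis2, clevis3 may be knocked a few centimetres aside while the robot is not near it.
It also fails if it takes over 210 s, if anything falls off the work surface, if the arm or the gripper's body presses on something with over 40 N, if the wrist force passes 120 N, or if a joint passes its speed limit or range.

ROBOT

A 6-joint arm with a two-finger parallel gripper is mounted at the origin on the work surface. World frame = base frame: x ahead of the robot, y to its left, z up, the work surface at z = 0. Lengths are in m, angles in rad, forces in N, time in s.
With the tool pointing down it reaches from about 0.3 to 0.875 m from the base axis. Payload 6.4 kg.
Tool frame: the origin (TCP) lies at the very end of the fingers, on their centre line; the grasp point (between the pads) lies 19 mm behind it; z points along the fingers, y is the line along which they close (so a half turn about z gives the same grasp; the last joint's range is limited). The gripper opens to 88 mm and grips with 3 to 60 N. Pads are 18 mm wide; open, the fingers measure 123 mm over their backs; the gripper's body (75 mm by 187 mm) begins 45 mm behind the grasp point.
Start: joints at [-1.544, 0.181, 1.607, -0, 1.354, -0.206], TCP at [0.133, -0.559, 0.239] pointing down, gripper open.
Joint ranges: [-2.99, 2.99], [-0.89, 2.07], [0.3, 2.58], [-1.14, 4.28], [0, 2.63], [-3.12, 3.12]. Speed limits (rad/s): [2.57, 2.57, 3.01, 3.14, 3.14, 3.14].

INTERFACE

Orientations are given as a unit quaternion [w, x, y, z].
In Python, from plant import bot gives the robot as it stands.
- The arm moves only by the tool send_rows, never from a script. Its argument "targets" is a list that holds one entry, the list of rows, each a list of 7 numbers: the shift along the world's x, y, z in mm, then the turn, a rotation vector about the world's x, y, z in rad, then the closure, from -1 (fully open) to 1 (shut). A call has exactly 5 rows; each row shifts and turns the commanded pose from where the row before left it; what a row does not reach is not made up. A row lasts 1/8 s, in which the tool goes at most 62.5 mm and 10.7 degrees, less where a joint would pass 70% of its speed; a pose out of reach is approached as far as the arm can. A call is refused whole if a number of a shift passes 62.5 or a number of a turn 0.188, either way. A call with a gripper value outside its range is refused whole. The fingers move at their own pace and stop on an object; "squeeze" is the grip in N (left out, the last holds). Time passes only in rows, so rows that do not move let the fingers close, or fill a call up. It gives the time, the measured TCP pose, the force, the opening and the grip force at its end, in the units of the state.
- bot.get_state(): the state, without advancing time (a new reading comes with each control period).
- bot.camera(name): name is "scene" or "top"; returns (picture, depth): 480x640x3 uint8, blue, green, red; 480x640 float32, m along the optical axis (not along the pixel's ray), 0 where there is no reading.
- bot.camera_params(name): a dict with "vfov" (degrees; the focal length in pixels is half the picture's height over the tangent of half this angle, whatever the lens; pixels are square), "cx", "cy" (the principal point, pixels), "cam_to_world" (4x4, takes a point from camera to world coordinates). Camera axes: x right, y up, looking along -z (the intrinsics and any distortion apply to the point x, -y, -z); pixel columns grow to the right and rows downward; lengths in m; the calibration is good to about 2 mm. A picture is of the moment at which its call begins. camera_params takes no time and is no camera call.
- bot.sign_off(): hands the job in; it is judged then, once.
The state is a dict: "clock": time; "q": joint angles; "joint_velocities": joint speeds; "effort": joint torques, N m; "ee_pos": TCP position; "eef_rot": TCP orientation; "force": force on the tool from outside, world axes, zero at the start; "ft_torque": the same for the moment, N m; "finger_gap": opening from 0.0 (shut) to 1.0 (fully open); "grasp_force": force on a finger pad.
Only numpy, scipy, OpenCV 4.12 (cv2) and the standard library are available. Lean on these libraries where they do the work, as an engineer would, in place of code of your own. Each camera call takes 0.05 s, during which the arm holds its last target. There are 200 camera calls.

## Working session

There is one attempt and no reset: what is moved stays moved. The work goes in short steps, Python scripts to look and compute and a tool call to move; the robot and the scene stay as the last step left them, time stands still between calls to the robot, and variables do not carry over. Pictures are saved under pics/ and viewed, at most 14 in all, crops included, and the job is handed in when it is done.

Besides the shell and the picture viewer there is one more tool, called after "Emit:" as name(argument=value, ...), one argument or row to a line, values as JSON. send_rows: Moves the arm, as the interface text tells. Its arguments: {"type":"object","properties":{"targets":{"type":"array"},"squeeze":{"type":"number"}},"required":["targets"]}

```bash
mkdir -p pics; ls; cat > h.py <<'E'
import numpy as np, cv2
from plant import bot
def cam(n,save=None):
    im,d=bot.camera(n); np.savez('%s.npz'%n,im=im,d=d)
    if save: cv2.imwrite('pics/'+save,im)
    return im,d
def world(n,u,v,d=None,z=None):
    p=bot.camera_params(n); f=240/np.tan(np.radians(p['vfov'])/2); M=np.array(p['cam_to_world'])
    r=np.array([(u-p['cx'])/f,-(v-p['cy'])/f,-1.])
    if z is None: return (M@np.r_[r*d,1])[:3]
    R=M[:3,:3]@r; return M[:3,3]+R*(z-M[2,3])/R[2]
def cloud(n,d):
    p=bot.camera_params(n); f=240/np.tan(np.radians(p['vfov'])/2); M=np.array(p['cam_to_world'])
    v,u=np.mgrid[:480,:640]
    c=np.stack([(u-p['cx'])/f*d,-(v-p['cy'])/f*d,-d],-1)
    return c@M[:3,:3].T+M[:3,3]
E
python3 - <<'E'
from h import *
for n in('scene','top'):
    cam(n,n+'0.png'); p=bot.camera_params(n); print(n,{k:(np.round(v,4).tolist()) if k!='name' else v for k,v in p.items() if not isinstance(v,str)})
print(bot.get_state())
E
```

```text
pics
scene {'vfov': 54.5873, 'cx': 320.6146, 'cy': 246.0352, 'cam_to_world': [[0.3897, -0.6365, 0.6656, 1.2779], [0.9208, 0.2799, -0.2715, -0.3607], [-0.0135, 0.7187, 0.6951, 0.7463], [0.0, 0.0, 0.0, 1.0]]}
top {'vfov': 50.9197, 'cx': 312.1504, 'cy': 241.4628, 'cam_to_world': [[0.0259, 0.9965, -0.0795, 0.4481], [-0.9996, 0.0263, 0.005, -0.064], [0.0071, 0.0793, 0.9968, 1.4161], [0.0, 0.0, 0.0, 1.0]]}
{'clock': 0.1, 'q': array([-1.54429275e+00,  1.81469028e-01,  1.60790648e+00, -2.30393061e-06,
        1.35380773e+00, -2.06322844e-01]), 'joint_velocities': array([ 0.00117994, -0.00232943, -0.00420346, -0.00152157,  0.00050825,
        0.00010271]), 'effort': array([ 6.04897123e-04, -4.34818089e+01, -3.42696583e+01,  7.04446365e-02,
        3.40130646e-02, -4.68765916e-05]), 'ee_pos': array([ 0.13265933, -0.55898755,  0.23789969]), 'eef_rot': array([-7.92181672e-04,  9.93231288e-01,  1.16150662e-01,  7.02879898e-05]), 'force': array([-0.09435808, -0.04474795,  1.06179677]), 'ft_torque': array([ 0.03865778,  0.00848701, -0.01672013]), 'grasp_force': 0.0, 'finger_gap': 1.0022837771975144}
```

View pics/top0.png

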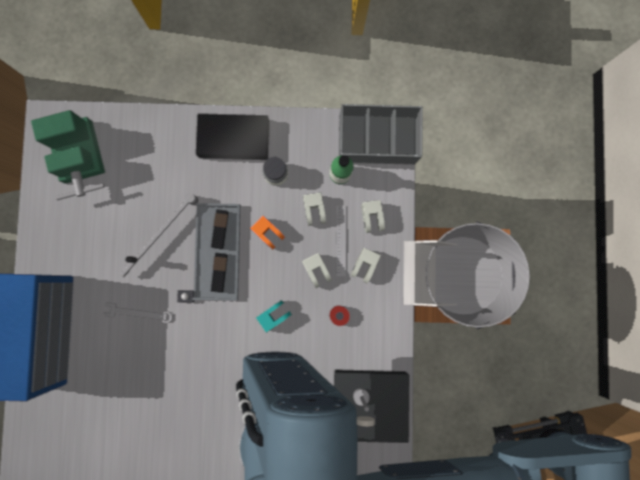

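View pics/scene0.png

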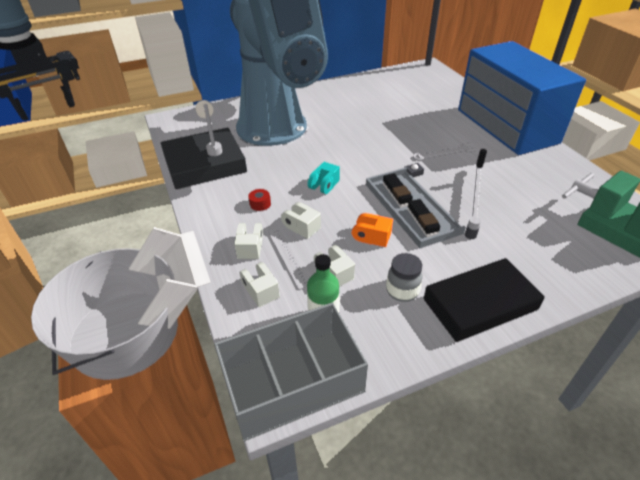

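The top view shows the carrier at (219,253) and the keeper bar open from (196,202) to (130,260). The candidates are zinc clevises at (315,207), (373,215), (317,268) and (367,265). The look-alikes are orange (267,232) and turquoise (274,316). I'll choose the four zinc ones and check them in a rectified close crop.

```bash
cat >> h.py <<'E'
def ortho(n,im,x0,x1,y0,y1,z,s):
    "image up=+x, right=-y, s px per mm"
    p=bot.camera_params(n); f=240/np.tan(np.radians(p['vfov'])/2); M=np.linalg.inv(np.array(p['cam_to_world']))
    X=np.arange(x1,x0,-1e-3/s); Y=np.arange(y1,y0,-1e-3/s)
    P=np.stack(np.broadcast_arrays(X[:,None],Y[None],z,1.),-1)@M.T
    return cv2.remap(im,(p['cx']-f*P[...,0]/P[...,2]).astype('f4'),(p['cy']+f*P[...,1]/P[...,2]).astype('f4'),1)
E
python3 - <<'E'
from h import *
a=np.load('top.npz');b=np.load('scene.npz')
x0,x1,y0,y1=.28,.64,-.28,.06
A=ortho('top',a['im'],x0,x1,y0,y1,.048,1.15);B=ortho('scene',b['im'],x0,x1,y0,y1,.048,1.15)
cv2.imwrite('pics/ort.png',np.hstack([A,B])); print(A.shape)
for n,D in(('top',a),('scene',b)):
    C=cloud(n,D['d']); x,y,z=C[...,0],C[...,1],C[...,2]
    w=(D['d']>0)&(x>.28)&(x<.66)&(y>-.3)&(y<.06)
    print(n,'table',np.median(z[(D['d']>0)&(x>.3)&(x<.65)&(y>-.25)&(y<.3)]))
    m=(w&(z>.035)).astype('u1')
    k,l,s,c=cv2.connectedComponentsWithStats(m)
    for i in range(1,k):
        if s[i,4]<60: continue
        q=np.c_[x[l==i],y[l==i]].astype('f4')*1000; r=cv2.minAreaRect(q)
        print(c[i].round(),s[i,4],np.round(r[0]),np.round(r[1]),round(r[2]),'z',np.percentile(z[l==i],[50,95]).round(3),'col',D['im'][l==i].mean(0).round(), 'mean',q.mean(0).round())
E
```

```text
(414, 391, 3)
top table 0.0012843798171059406
[315. 213.] 190 [635. -77.] [55. 53.] 6 z [0.046 0.052] col [152. 161. 160.] mean [637. -76.]
[373. 216.] 311 [ 628. -238.] [73. 51.] 9 z [0.047 0.052] col [160. 169. 168.] mean [ 632. -237.]
[272. 228.] 129 [586.  41.] [71. 25.] 47 z [0.047 0.051] col [ 54. 107. 196.] mean [592.  39.]
[367. 262.] 403 [ 497. -219.] [50. 82.] 66 z [0.047 0.052] col [166. 176. 175.] mean [ 504. -222.]
[316. 267.] 384 [481. -85.] [80. 50.] 28 z [0.048 0.053] col [164. 174. 173.] mean [488. -82.]
[272. 318.] 363 [353.  28.] [50. 83.] 36 z [0.047 0.052] col [139. 144.  58.] mean [349.  31.]
[297. 390.] 5362 [288. -35.] [ 16. 190.] 0 z [0.667 0.798] col [64. 58. 49.] mean [289. -46.]
scene table 0.00040196181114748875
[294.  40.] 4591 [290. -12.] [143.  18.] 90 z [0.365 0.438] col [84. 73. 59.] mean [290. -10.]
[323. 173.] 335 [354.  27.] [54. 82.] 37 z [0.045 0.049] col [176. 181.  39.] mean [356.  27.]
[303. 215.] 477 [484. -86.] [81. 53.] 29 z [0.046 0.048] col [194. 202. 200.] mean [493. -84.]
[366. 217.] 95 [555.  50.] [38. 15.] 44 z [0.043 0.048] col [ 32. 103. 208.] mean [558.  48.]
[370. 228.] 228 [590.  43.] [73. 31.] 44 z [0.044 0.048] col [ 27. 109. 217.] mean [597.  37.]
[247. 237.] 465 [ 502. -221.] [51. 79.] 66 z [0.046 0.048] col [207. 215. 213.] mean [ 515. -225.]
[338. 252.] 123 [636. -59.] [22. 48.] 88 z [0.046 0.048] col [191. 200. 198.] mean [638. -61.]
[258. 276.] 375 [ 631. -238.] [65. 52.] 10 z [0.046 0.049] col [204. 212. 211.] mean [ 636. -239.]
```

View pics/ort.png

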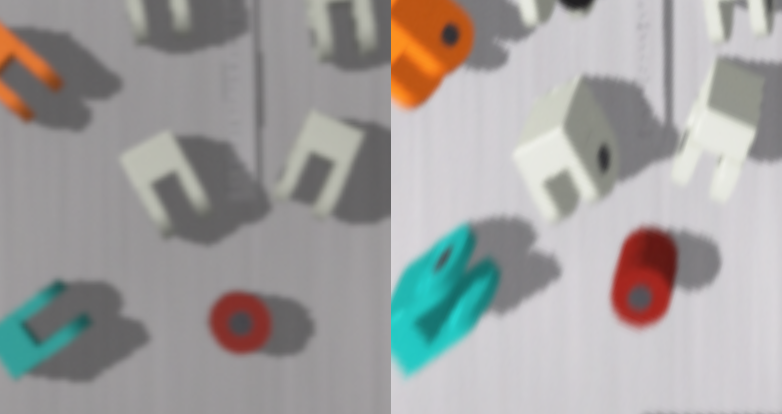

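Four zinc clevises are present, all toppled with their prongs towards the robot (-x). The crop confirms the zinc-coloured ones at ortho (165,185) and (320,165), with two more at the upper edge. Next I'll measure the carrier, shoes, keeper and chute.

```bash
python3 - <<'E'
from h import *
a=np.load('top.npz');b=np.load('scene.npz')
A=ortho('top',a['im'],.34,.70,.10,.44,.022,1.15);B=ortho('scene',b['im'],.34,.70,.10,.44,.022,1.15)
cv2.imwrite('pics/car.png',np.hstack([A,B]))
C=cloud('top',a['d']);x,y,z=np.moveaxis(C,-1,0)
for u,v in((405,250),(405,272),(405,300),(412,272),(420,272),(428,272),(420,245),(420,300),(412,243),(412,303),(478,275),(413,200),(413,330)): print((u,v),C[v,u].round(3),end=' ')
print()
# shoes in the two views: dark px within carrier
for n,D in(('top',a),('scene',b)):
    C=cloud(n,D['d']);x,y,z=np.moveaxis(C,-1,0)
    m=((D['im'].max(-1)<62)&(x>.38)&(x<.66)&(y>.12)&(y<.30)&(z>.02)&(z<.06)).astype('u1')
    k,l,s,c=cv2.connectedComponentsWithStats(m)
    for i in range(1,k):
        if s[i,4]>40:
            q=np.c_[x[l==i],y[l==i]].astype('f4')*1000;r=cv2.minAreaRect(q);print(n,c[i].round(),s[i,4],np.round(r[0]),np.round(r[1]),round(r[2]),np.median(z[l==i]).round(3))
    m=(x>.3)&(x<.75)&(y>.2)&(y<.5)&(z>.07)&(z<.11)
    print(n,'pin',np.median(C[m],0),m.sum())
E
```

```text
(405, 250) [ 0.544 -0.334 -0.006] (405, 272) [ 0.482 -0.334 -0.001] (405, 300) [ 0.404 -0.335  0.001] (412, 272) [ 0.482 -0.352  0.008] (420, 272) [ 0.484 -0.383 -0.032] (428, 272) [ 0.485 -0.414 -0.064] (420, 245) [ 0.561 -0.381 -0.027] (420, 300) [ 0.404 -0.382 -0.025] (412, 243) [ 0.564 -0.353 -0.   ] (412, 303) [ 0.396 -0.354  0.003] (478, 275) [ 0.482 -0.597 -0.171] (413, 200) [ 0.687 -0.355 -0.   ] (413, 330) [ 0.32  -0.36  -0.009] 
top [220. 233.] 321 [586. 185.] [ 34. 104.] 83 0.033
top [222. 255.] 44 [514. 176.] [32. 12.] 76 0.033
top [218. 280.] 267 [447. 183.] [33. 61.] 87 0.034
top pin [0.49488264 0.40582949 0.0918148 ] 59
scene [410. 202.] 706 [530. 182.] [229.  42.] 1 0.032
scene pin [0.500593   0.40488562 0.08557057] 79
```

View pics/car.png

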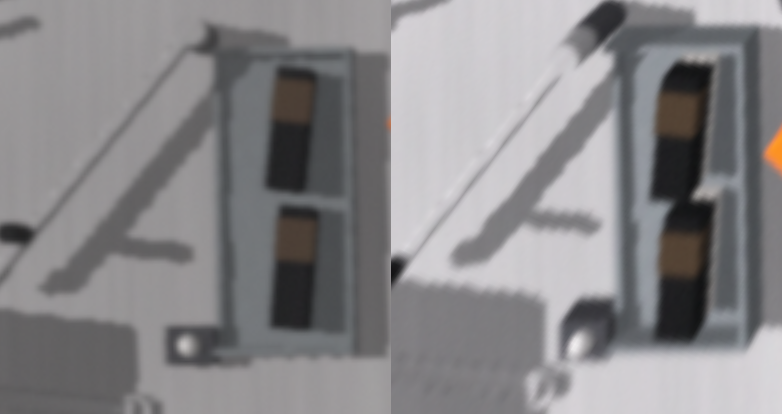

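The carrier is centred at about (0.525, 0.190) and not rotated. Shoe A is at (0.588, 0.184), shoe B at (0.468, 0.182), both at a yaw of about -4°. The keeper hinge is at (0.671, 0.262) with the pin at (0.4975, 0.4055), and the chute mouth is at (0.482, -0.417). Starting with shoe A.

Emit:
send_rows(
  targets=[
    [[22.8,37.2,0,0,0,-0.0151,-0.18],[22.8,37.2,0,0,0,-0.0151,-0.18],[22.8,37.2,0,0,0,-0.0151,-0.18],[22.8,37.2,0,0,0,-0.0151,-0.18],[22.8,37.2,0,0,0,-0.0151,-0.18]],
  ],
  squeeze=30,
)

```text
clock: 0.72
ee_pos: [0.2471, -0.372, 0.2384]
eef_rot: [-0.0, 0.997, 0.078, 0.0]
force: [-0.1, -0.5, -0.1]
finger_gap: 0.594
grasp_force: 0.0
```

Emit:
send_rows(
  targets=[
    [[22.8,37.2,0,0,0,-0.0151,-0.18],[22.8,37.2,0,0,0,-0.0151,-0.18],[22.8,37.2,0,0,0,-0.0151,-0.18],[22.8,37.2,0,0,0,-0.0151,-0.18],[22.8,37.2,0,0,0,-0.0151,-0.18]],
  ],
)

```text
clock: 1.35
ee_pos: [0.3611, -0.1861, 0.2386]
eef_rot: [-0.0, 0.999, 0.041, 0.0]
force: [0.5, -1.0, -0.7]
finger_gap: 0.591
grasp_force: 0.0
```

Emit:
send_rows(
  targets=[
    [[22.8,37.2,0,0,0,-0.0151,-0.18],[22.8,37.2,0,0,0,-0.0151,-0.18],[22.8,37.2,0,0,0,-0.0151,-0.18],[22.8,37.2,0,0,0,-0.0151,-0.18],[22.8,37.2,0,0,0,-0.0151,-0.18]],
  ],
)

```text
clock: 1.98
ee_pos: [0.4751, -0.0, 0.2385]
eef_rot: [0.0, 1.0, 0.003, -0.0]
force: [0.5, -1.6, 1.2]
finger_gap: 0.589
grasp_force: 0.0
```

Emit:
send_rows(
  targets=[
    [[22.8,37.2,0,0,0,-0.0151,-0.18],[22.8,37.2,0,0,0,-0.0151,-0.18],[22.8,37.2,0,0,0,-0.0151,-0.18],[22.8,37.2,0,0,0,-0.0151,-0.18],[22.8,37.2,0,0,0,-0.0151,-0.18]],
  ],
)

```text
clock: 2.6
ee_pos: [0.589, 0.1858, 0.2381]
eef_rot: [0.0, 0.999, -0.035, -0.0]
force: [-0.1, -0.6, 1.0]
finger_gap: 0.595
grasp_force: 0.0
```

Emit:
send_rows(
  targets=[
    [[0,-1.5,-45,0,0,0,-0.18],[0,0,-45,0,0,0,-0.18],[0,0,-45,0,0,0,-0.18],[0,0,-45,0,0,0,-0.18],[0,0,-20,0,0,0,-0.18]],
  ],
)

```text
clock: 3.22
ee_pos: [0.5864, 0.1827, 0.0354]
eef_rot: [0.0, 0.999, -0.035, -0.003]
force: [-0.3, -0.6, -0.6]
finger_gap: 0.59
grasp_force: 0.0
```

Emit:
send_rows(
  targets=[
    [[0,0,-15,0,0,0,-0.18],[0,0,-13,0,0,0,-0.18],[0,0,0,0,0,0,-0.18],[0,0,0,0,0,0,1],[0,0,0,0,0,0,1]],
  ],
)

```text
clock: 3.85
ee_pos: [0.5895, 0.1833, 0.0118]
eef_rot: [-0.0, 0.999, -0.035, 0.001]
force: [0.4, 1.4, 1.4]
finger_gap: 0.388
grasp_force: 3.0
```

Emit:
send_rows(
  targets=[
    [[0,0,0,0,0,0,1],[0,0,0,0,0,0,1],[0,0,5,0,0,0,1],[0,0,20,0,0,0,1],[0,0,40,0,0,0,1]],
  ],
)

```text
clock: 4.47
ee_pos: [0.5869, 0.1826, 0.0752]
eef_rot: [0.0, 0.999, -0.035, -0.002]
force: [0.5, 0.5, -2.5]
finger_gap: 0.385
grasp_force: 29.9
```

Emit:
send_rows(
  targets=[
    [[-7,-40,20,0,0,0.005,1],[-7,-40,20,0,0,0.005,1],[-7,-40,20,0,0,0.005,1],[-7,-40,20,0,0,0.005,1],[-7,-40,0,0,0,0.005,1]],
  ],
)

```text
clock: 5.1
ee_pos: [0.5547, -0.0186, 0.159]
eef_rot: [0.001, 1.0, -0.022, 0.002]
force: [-0.4, 0.7, -1.6]
finger_gap: 0.384
grasp_force: 29.9
```

Emit:
send_rows(
  targets=[
    [[-7,-40,0,0,0,0.005,1],[-7,-40,0,0,0,0.005,1],[-7,-40,0,0,0,0.005,1],[-7,-40,0,0,0,0.005,1],[-7,-40,0,0,0,0.005,1]],
  ],
)

```text
clock: 5.72
ee_pos: [0.5183, -0.2184, 0.1569]
eef_rot: [0.0, 1.0, -0.01, 0.0]
force: [1.0, 0.8, -2.2]
finger_gap: 0.383
grasp_force: 29.9
```

Emit:
send_rows(
  targets=[
    [[-7,-40,0,0,0,0.005,1],[-7,-40,0,0,0,0.005,1],[-7,-40,0,0,0,0.005,1],[-7,-40,0,0,0,0.005,1],[-7,-43,-20,0,0,0.005,1]],
  ],
)

```text
clock: 6.35
ee_pos: [0.4843, -0.4224, 0.1386]
eef_rot: [0.002, 1.0, 0.003, 0.001]
force: [1.1, 0.3, -1.7]
finger_gap: 0.38
grasp_force: 29.9
```

Emit:
send_rows(
  targets=[
    [[0,0,-40,0,0,0,1],[0,0,-40,0,0,0,1],[0,0,-30,0,0,0,1],[0,0,0,0,0,0,1],[0,0,0,0,0,0,1]],
  ],
)

```text
clock: 6.98
ee_pos: [0.4844, -0.4208, 0.0276]
eef_rot: [0.001, 1.0, 0.003, 0.001]
force: [-1.0, -0.5, -1.6]
finger_gap: 0.38
grasp_force: 29.9
```

Emit:
send_rows(
  targets=[
    [[0,0,0,0,0,0,-0.18],[0,0,0,0,0,0,-0.18],[0,0,0,0,0,0,-0.18],[0,0,30,0,0,0,-0.18],[0,0,50,0,0,0,-0.18]],
  ],
)

```text
clock: 7.6
ee_pos: [0.4826, -0.4187, 0.1046]
eef_rot: [-0.002, 1.0, 0.003, -0.001]
force: [0.9, -0.6, 0.7]
finger_gap: 0.591
grasp_force: 0.0
```

Emit:
send_rows(
  targets=[
    [[-1,40,50,0,0,-0.004,-0.18],[-1,40,0,0,0,-0.004,-0.18],[-1,40,0,0,0,-0.004,-0.18],[-1,40,0,0,0,-0.004,-0.18],[-1,40,0,0,0,-0.004,-0.18]],
  ],
)

```text
clock: 8.22
ee_pos: [0.4786, -0.2198, 0.1549]
eef_rot: [0.0, 1.0, -0.007, 0.0]
force: [0.9, -0.2, -0.2]
finger_gap: 0.591
grasp_force: 0.0
```

Emit:
send_rows(
  targets=[
    [[-1,40,0,0,0,-0.004,-0.18],[-1,40,0,0,0,-0.004,-0.18],[-1,40,0,0,0,-0.004,-0.18],[-1,40,0,0,0,-0.004,-0.18],[-1,40,0,0,0,-0.004,-0.18]],
  ],
)

```text
clock: 8.85
ee_pos: [0.4737, -0.0198, 0.155]
eef_rot: [0.0, 1.0, -0.017, 0.0]
force: [0.6, 0.4, 0.4]
finger_gap: 0.592
grasp_force: 0.0
```

Emit:
send_rows(
  targets=[
    [[-1,40,0,0,0,-0.004,-0.18],[-1,40,0,0,0,-0.004,-0.18],[-1,40,0,0,0,-0.004,-0.18],[-1,40,0,0,0,-0.004,-0.18],[-1,43,0,0,0,-0.004,-0.18]],
  ],
)

```text
clock: 9.48
ee_pos: [0.4687, 0.1833, 0.155]
eef_rot: [-0.0, 1.0, -0.027, 0.0]
force: [0.4, -0.8, 0.3]
finger_gap: 0.589
grasp_force: 0.0
```

```bash
python3 - <<'E'
from h import *
im,d=cam('scene','s1.png'); 
cv2.imwrite('pics/s1.png',cv2.resize(im[150:390,20:460],None,fx=1.7,fy=1.7))
E
```

```text
(no output)
```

View pics/s1.png

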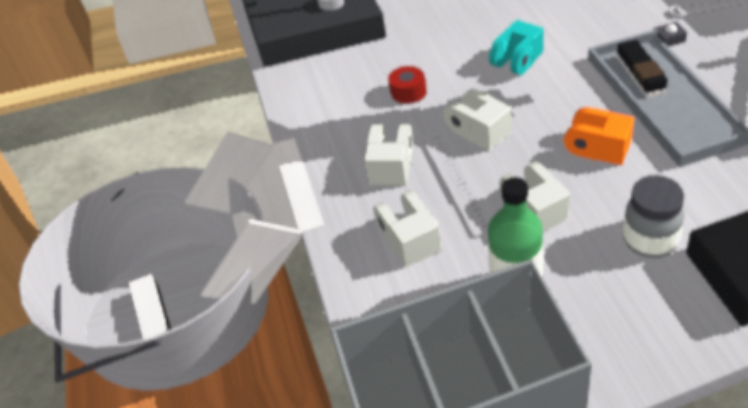

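Shoe A is in the bucket at crop (148,305). Shoe B is still in the carrier, and the clevises haven't moved.

Emit:
send_rows(
  targets=[
    [[0,-1,-45,0,0,0,-0.18],[0,0,-45,0,0,0,-0.18],[0,0,-30,0,0,0,-0.18],[0,0,-15,0,0,0,-0.18],[0,0,-9,0,0,0,-0.18]],
  ],
)

```text
clock: 10.15
ee_pos: [0.469, 0.181, 0.0104]
eef_rot: [-0.0, 1.0, -0.027, 0.0]
force: [-0.4, -0.1, -0.5]
finger_gap: 0.587
grasp_force: 0.0
```

Emit:
send_rows(
  targets=[
    [[0,0,0,0,0,0,-0.18],[0,0,0,0,0,0,1],[0,0,0,0,0,0,1],[0,0,0,0,0,0,1],[0,0,0,0,0,0,1]],
  ],
)

```text
clock: 10.78
ee_pos: [0.4695, 0.1813, 0.0115]
eef_rot: [-0.0, 1.0, -0.027, 0.001]
force: [-1.0, 0.8, 7.4]
finger_gap: 0.384
grasp_force: 29.9
```

Emit:
send_rows(
  targets=[
    [[0,0,5,0,0,0,1],[0,0,20,0,0,0,1],[0,0,40,0,0,0,1],[0,0,40,0,0,0,1],[0,0,40,0,0,0,1]],
  ],
)

```text
clock: 11.4
ee_pos: [0.468, 0.1809, 0.1565]
eef_rot: [0.0, 1.0, -0.027, -0.001]
force: [0.4, -0.1, -1.7]
finger_gap: 0.383
grasp_force: 29.9
```

Emit:
send_rows(
  targets=[
    [[1,-40,0,0,0,0.004,1],[1,-40,0,0,0,0.004,1],[1,-40,0,0,0,0.004,1],[1,-40,0,0,0,0.004,1],[1,-40,0,0,0,0.004,1]],
  ],
)

```text
clock: 12.02
ee_pos: [0.473, -0.0201, 0.1553]
eef_rot: [-0.0, 1.0, -0.017, -0.0]
force: [-0.2, 0.8, -0.7]
finger_gap: 0.382
grasp_force: 29.9
```

Emit:
send_rows(
  targets=[
    [[1,-40,0,0,0,0.004,1],[1,-40,0,0,0,0.004,1],[1,-40,0,0,0,0.004,1],[1,-40,0,0,0,0.004,1],[1,-40,0,0,0,0.004,1]],
  ],
)

```text
clock: 12.65
ee_pos: [0.4781, -0.22, 0.1552]
eef_rot: [-0.0, 1.0, -0.007, -0.0]
force: [0.5, -0.6, -2.7]
finger_gap: 0.386
grasp_force: 29.9
```

Emit:
send_rows(
  targets=[
    [[1,-40,0,0,0,0.004,1],[1,-40,0,0,0,0.004,1],[1,-40,0,0,0,0.004,1],[1,-40,0,0,0,0.004,1],[1,-40,-20,0,0,0.004,1]],
  ],
)

```text
clock: 13.28
ee_pos: [0.4841, -0.421, 0.1368]
eef_rot: [0.001, 1.0, 0.003, 0.001]
force: [-0.7, 0.0, -1.6]
finger_gap: 0.383
grasp_force: 29.9
```

Emit:
send_rows(
  targets=[
    [[0,0,-40,0,0,0,1],[0,0,-40,0,0,0,1],[0,0,-30,0,0,0,1],[0,0,0,0,0,0,1],[0,0,0,0,0,0,-0.18]],
  ],
)

```text
clock: 13.9
ee_pos: [0.4843, -0.4197, 0.0269]
eef_rot: [0.001, 1.0, 0.003, 0.001]
force: [0.3, -1.7, 0.1]
finger_gap: 0.474
grasp_force: 0.0
```

Emit:
send_rows(
  targets=[
    [[0,0,0,0,0,0,-0.18],[0,0,0,0,0,0,-0.18],[0,0,40,0,0,0,-0.18],[0,0,50,0,0,0,-0.18],[0,0,60,0,0,0,-0.18]],
  ],
)

```text
clock: 14.52
ee_pos: [0.4833, -0.4185, 0.177]
eef_rot: [-0.0, 1.0, 0.003, -0.0]
force: [-0.0, -0.7, -0.3]
finger_gap: 0.593
grasp_force: 0.0
```

```bash
cat >> h.py <<'E'
def clev(ymax=.08):
    "zinc clevises lying: centre, long axis angle, by both cameras"
    out={}
    for n in('top','scene'):
        im,d=cam(n); C=cloud(n,d); x,y,z=np.moveaxis(C,-1,0)
        sat=np.ptp(im.astype(int),axis=-1)
        m=((sat<40)&(im.max(-1)>90)&(d>0)&(x>.28)&(x<.76)&(y>-.33)&(y<ymax)&(z>.036)&(z<.056)).astype('u1')
        k,l,s,c=cv2.connectedComponentsWithStats(m)
        for i in range(1,k):
            if s[i,4]<90: continue
            q=np.c_[x[l==i],y[l==i]].astype('f4')*1000; r=cv2.minAreaRect(q)
            a=r[2]+(90 if r[1][1]>r[1][0] else 0); a=(a+90)%180-90
            print(n,c[i].round(),s[i,4],'c',np.round(r[0]),np.round(r[1]),'ang',round(a,1),'mean-c',np.round(q.mean(0)-r[0]))
E
python3 - <<'E'
from h import *
clev()
D=np.load('scene.npz')
im=D['im']; cv2.imwrite('pics/b1.png',np.hstack([cv2.resize(im[200:390,20:180],None,fx=2,fy=2),cv2.resize(im[200:390,200:420],None,fx=2,fy=2)]))
D=np.load('top.npz');C=cloud('top',D['d']);x,y,z=np.moveaxis(C,-1,0)
for lo in(.06,):
    m=((x>.6)&(x<.82)&(y>-.25)&(y<.15)&(z>lo)&(z<.2)).astype('u1');k,l,s,c=cv2.connectedComponentsWithStats(m)
    for i in range(1,k):
        if s[i,4]>40:print(C[l==i].mean(0).round(3),np.ptp(C[l==i],axis=0).round(3))
E
```

```text
top [314. 205.] 382 c [650. -75.] [82. 50.] ang 10.9 mean-c [7. 1.]
top [373. 213.] 402 c [ 634. -238.] [82. 51.] ang 8.9 mean-c [6. 2.]
top [367. 262.] 397 c [ 498. -219.] [50. 82.] ang -23.3 mean-c [ 6. -3.]
top [316. 267.] 387 c [481. -85.] [80. 50.] ang 28.0 mean-c [6. 3.]
scene [303. 215.] 463 c [484. -85.] [79. 54.] ang 27.7 mean-c [9. 1.]
scene [247. 237.] 457 c [ 505. -222.] [50. 78.] ang -24.1 mean-c [ 9. -3.]
scene [340. 262.] 446 c [654. -74.] [79. 50.] ang 8.3 mean-c [14.  6.]
scene [260. 280.] 599 c [ 638. -238.] [79. 51.] ang 9.7 mean-c [11.  0.]
[ 0.761 -0.158  0.11 ] [0.096 0.134 0.116]
[0.75  0.036 0.079] [0.06  0.06  0.027]
```

View pics/b1.png

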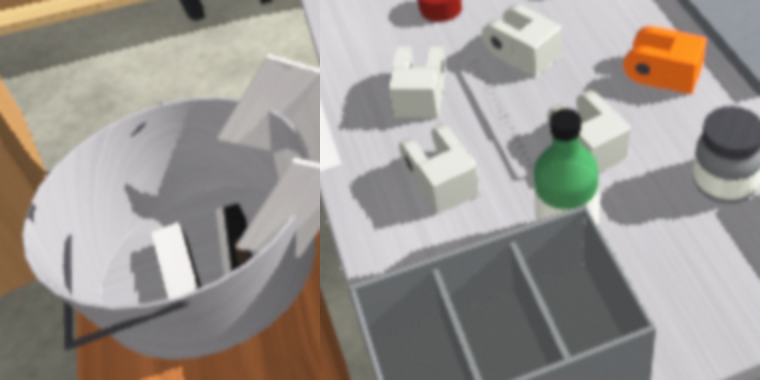

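Both shoes are in the bucket, seen at (175,260) and (235,235). For the picks, prongs point to -x:

| Clevis | x, y (m) | Angle |
|---|---|---|
| C1 | 0.4825, -0.085 | 28° |
| C2 | 0.5005, -0.2205 | -23.7° |
| C3 | 0.636, -0.238 | 9.3° |
| C4 | 0.652, -0.0745 | 9.6° |

C1 goes first, with a 22° tilt so the gripper body clears C2.

Emit:
send_rows(
  targets=[
    [[0.55,33.7,0,0,0,0.0483,-1],[0.55,33.7,0,0,0,0.0483,-1],[0.55,33.7,0,0,0,0.0483,-1],[0.55,33.7,0,0,0,0.0483,-1],[0.55,33.7,0,0,0,0.0483,-1]],
  ],
  squeeze=50,
)

```text
clock: 15.25
ee_pos: [0.4865, -0.2495, 0.176]
eef_rot: [0.0, 0.992, 0.124, 0.0]
force: [-0.6, 0.5, 0.6]
finger_gap: 0.998
grasp_force: 0.0
```

Emit:
send_rows(
  targets=[
    [[0.55,33.7,0,0,0,0.0483,-1],[0.55,33.7,0,0,0,0.0483,-1],[0.55,33.7,0,0,0,0.0483,-1],[0.55,33.7,0,0,0,0.0483,-1],[0.55,33.7,0,0,0,0.0483,-1]],
  ],
)

```text
clock: 15.88
ee_pos: [0.4893, -0.081, 0.176]
eef_rot: [0.0, 0.97, 0.243, 0.001]
force: [-0.1, -0.3, -1.1]
finger_gap: 1.001
grasp_force: 0.0
```

Emit:
send_rows(
  targets=[
    [[0,0,0,0.06,-0.113,0,-1],[0,0,0,0.06,-0.113,0,-1],[0,0,0,0.06,-0.113,0,-1],[0,0,-30,0,0,0,-1],[0,0,-40,0,0,0,-1]],
  ],
)

```text
clock: 16.5
ee_pos: [0.4901, -0.0833, 0.1064]
eef_rot: [-0.044, 0.952, 0.237, 0.187]
force: [0.0, -0.9, -0.2]
finger_gap: 1.0
grasp_force: 0.0
```

```bash
python3 - <<'E'
from h import *
from scipy.spatial.transform import Rotation as R
s=bot.get_state(); w=s['eef_rot']; r=R.from_quat([w[1],w[2],w[3],w[0]]).as_matrix(); print(s['ee_pos'],s['q'].round(2)); print(r.round(3))
clev()
E
```

```text
[ 0.49011294 -0.08326989  0.10642863] [-0.63  0.03  2.13  0.46  0.86  0.17]
[[ 0.818  0.468  0.335]
 [ 0.436 -0.883  0.172]
 [ 0.376  0.005 -0.926]]
top [314. 206.] 383 c [649. -75.] [82. 50.] ang 10.8 mean-c [7. 2.]
top [373. 213.] 400 c [ 633. -238.] [83. 51.] ang 9.6 mean-c [7. 2.]
top [369. 261.] 329 c [ 497. -219.] [50. 83.] ang -22.0 mean-c [10. -8.]
top [313. 262.] 226 c [502. -74.] [33. 49.] ang -61.8 mean-c [ 0. -0.]
scene [303. 215.] 456 c [485. -85.] [80. 54.] ang 26.2 mean-c [8. 1.]
scene [247. 237.] 451 c [ 503. -221.] [51. 78.] ang -24.0 mean-c [12. -4.]
scene [340. 262.] 448 c [653. -75.] [80. 51.] ang 9.4 mean-c [15.  6.]
scene [260. 280.] 605 c [ 638. -238.] [79. 51.] ang 9.3 mean-c [12.  1.]
```

Emit:
send_rows(
  targets=[
    [[0,0,-45,0,0,0,-1],[0,0,-30,0,0,0,-1],[0,0,-14,0,0,0,-1],[0,0,-6,0,0,0,-1],[0,0,0,0,0,0,-1]],
  ],
)

```text
clock: 17.23
ee_pos: [0.4899, -0.0823, 0.0113]
eef_rot: [-0.046, 0.952, 0.238, 0.186]
force: [-0.0, 0.0, 0.2]
finger_gap: 1.0
grasp_force: 0.0
```

Emit:
send_rows(
  targets=[
    [[0,0,0,0,0,0,1],[0,0,0,0,0,0,1],[0,0,0,0,0,0,1],[0,0,0,0,0,0,1],[0,0,0,0,0,0,1]],
  ],
)

```text
clock: 17.85
ee_pos: [0.4891, -0.0817, 0.0106]
eef_rot: [-0.046, 0.952, 0.238, 0.185]
force: [-1.5, 1.1, 4.4]
finger_gap: 0.566
grasp_force: 50.0
```

Emit:
send_rows(
  targets=[
    [[0,0,5,0,0,0,1],[0,0,15,0,0,0,1],[0,0,40,0,0,0,1],[0,0,50,0,0,0,1],[0,0,50,0,0,0,1]],
  ],
)

```text
clock: 18.48
ee_pos: [0.488, -0.0816, 0.171]
eef_rot: [-0.046, 0.953, 0.237, 0.184]
force: [0.2, -0.5, -5.1]
finger_gap: 0.563
grasp_force: 50.0
```

Emit:
send_rows(
  targets=[
    [[-7.7,27.2,8,0,0,-0.0489,1],[-7.7,27.2,8,0,0,-0.0489,1],[-7.7,27.2,8,0,0,-0.0489,1],[-7.7,27.2,8,0,0,-0.0489,1],[-7.7,27.2,8,0,0,-0.0489,1]],
  ],
)

```text
clock: 19.1
ee_pos: [0.4492, 0.0549, 0.2097]
eef_rot: [-0.023, 0.975, 0.118, 0.188]
force: [0.8, 0.4, -5.6]
finger_gap: 0.56
grasp_force: 50.0
```

Emit:
send_rows(
  targets=[
    [[-7.7,27.2,8,0,0,-0.0489,1],[-7.7,27.2,8,0,0,-0.0489,1],[-7.7,27.2,8,0,0,-0.0489,1],[-7.7,27.2,8,0,0,-0.0489,1],[-7.7,27.2,8,0,0,-0.0489,1]],
  ],
)

```text
clock: 19.73
ee_pos: [0.4106, 0.1906, 0.2496]
eef_rot: [0.001, 0.982, -0.001, 0.19]
force: [0.7, -0.8, -5.4]
finger_gap: 0.564
grasp_force: 50.0
```

Emit:
send_rows(
  targets=[
    [[0,0,0,0,0.157,0,1],[0,0,0,0,0.157,0,1],[0,0,0,0,0.157,0,1],[0,0,0,0,0.157,0,1],[0,0,0,0,0.157,0,1]],
  ],
)

```text
clock: 20.35
ee_pos: [0.4123, 0.1899, 0.2503]
eef_rot: [0.0, 0.979, -0.0, -0.201]
force: [-0.4, 0.1, -5.2]
finger_gap: 0.562
grasp_force: 50.0
```

Emit:
send_rows(
  targets=[
    [[0,0,0,0,0.157,0,1],[0,0,0,0,0.157,0,1],[0,0,0,0,0.157,0,1],[0,0,0,0,0.157,0,1],[0,0,0,0,0.157,0,1]],
  ],
)

```text
clock: 20.98
ee_pos: [0.4128, 0.1899, 0.2495]
eef_rot: [0.0, 0.828, -0.0, -0.56]
force: [-0.5, -0.2, -5.2]
finger_gap: 0.559
grasp_force: 50.0
```

```bash
cat >> h.py <<'E'
from scipy.spatial.transform import Rotation as R
def st():
    s=bot.get_state(); w=s['eef_rot']; r=R.from_quat([w[1],w[2],w[3],w[0]]).as_matrix()
    print('tcp',s['ee_pos'].round(4),'grasp',(s['ee_pos']-.019*r[:,2]).round(4),'q',s['q'].round(2)); print('y',r[:,1].round(3),'z',r[:,2].round(3),'F',s['force'].round(1))
E
python3 - <<'E'
from h import *
st()
im,d=cam('scene'); cv2.imwrite('pics/h1.png',cv2.resize(im[20:300,250:570],None,fx=1.8,fy=1.8))
E
```

```text
tcp [0.4128 0.1899 0.2495] grasp [0.4305 0.1899 0.2566] q [0.1  0.69 1.29 0.13 2.34 1.7 ]
y [-0.    -1.     0.001] z [-0.928 -0.    -0.373] F [-0.5 -0.2 -5.2]
```

View pics/h1.png

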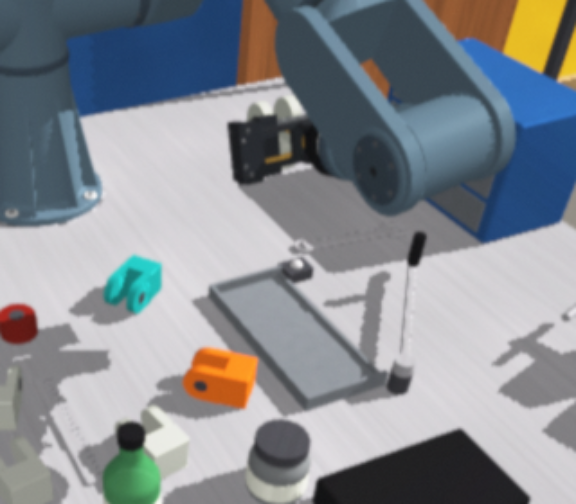

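The clevis is held upright with its prongs up, at crop (270,110). The wrist housing hangs low near (385,190), so I'll check its height before lowering.

```bash
python3 - <<'E'
from h import *
D=np.load('scene.npz');C=cloud('scene',D['d']);x,y,z=np.moveaxis(C,-1,0)
for xa in np.arange(.38,.86,.03):
    m=(D['d']>0)&(x>xa)&(x<xa+.03)&(y>.0)&(y<.36)&(z>.11)&(z<.5)
    if m.sum()>5: print(round(xa,2),m.sum(),'z',np.percentile(z[m],[1,99]).round(3),'y',np.percentile(y[m],[1,99]).round(3))
m=(x>.62)&(x<.72)&(y>.22)&(y<.3)&(z<.11)&(z>.03);print('hinge top',np.percentile(z[m],[50,99]),np.median(C[m],0))
E
```

```text
0.38 21 z [0.272 0.288] y [0.163 0.204]
0.41 204 z [0.25  0.302] y [0.163 0.213]
0.44 136 z [0.219 0.473] y [0.103 0.213]
0.47 505 z [0.247 0.481] y [0.096 0.198]
0.5 1287 z [0.253 0.487] y [0.095 0.18 ]
0.53 1050 z [0.298 0.49 ] y [0.111 0.222]
0.56 2654 z [0.29  0.486] y [0.112 0.226]
0.59 1509 z [0.294 0.464] y [0.114 0.23 ]
0.62 1304 z [0.343 0.452] y [0.117 0.233]
0.65 1093 z [0.329 0.44 ] y [0.12  0.237]
0.68 1277 z [0.318 0.427] y [0.122 0.239]
0.71 2107 z [0.321 0.415] y [0.123 0.244]
0.74 1325 z [0.337 0.391] y [0.128 0.248]
hinge top [0.0443551  0.04850871] [0.67074345 0.26704656 0.0443551 ]
```

```bash
python3 - <<'E'
from h import *
D=np.load('scene.npz');C=cloud('scene',D['d']);x,y,z=np.moveaxis(C,-1,0)
m=(D['d']>0)&(x>.42)&(x<.52)&(y>.08)&(y<.3)&(z>.15)&(z<.27)
q=C[m]; o=q[q[:,2].argsort()]; print(len(q)); print(o[::max(1,len(o)//30)].round(3).tolist())
E
```

```text
219
[[0.452, 0.202, 0.218], [0.449, 0.211, 0.22], [0.452, 0.193, 0.223], [0.451, 0.196, 0.244], [0.451, 0.199, 0.246], [0.491, 0.103, 0.247], [0.494, 0.104, 0.249], [0.45, 0.201, 0.25], [0.446, 0.201, 0.25], [0.45, 0.196, 0.25], [0.432, 0.202, 0.251], [0.506, 0.141, 0.251], [0.446, 0.193, 0.252], [0.427, 0.204, 0.253], [0.505, 0.148, 0.254], [0.49, 0.103, 0.254], [0.426, 0.202, 0.255], [0.518, 0.097, 0.255], [0.508, 0.154, 0.256], [0.437, 0.202, 0.258], [0.509, 0.097, 0.26], [0.515, 0.096, 0.261], [0.481, 0.105, 0.263], [0.476, 0.105, 0.265], [0.519, 0.165, 0.266], [0.519, 0.119, 0.267], [0.518, 0.144, 0.268], [0.496, 0.147, 0.268], [0.511, 0.095, 0.269], [0.51, 0.141, 0.269], [0.508, 0.166, 0.27], [0.519, 0.107, 0.27]]
```

Clearances are fine: the body's lowest point is at 0.247 and the housing's at 0.318, with the TCP at 0.25. Lowering.

Emit:
send_rows(
  targets=[
    [[0,0,-45,0,0,0,1],[0,0,-45,0,0,0,1],[0,0,-45,0,0,0,1],[0,0,-35,0,0,0,1],[0,0,-20,0,0,0,1]],
  ],
)

```text
clock: 21.65
ee_pos: [0.4118, 0.19, 0.0586]
eef_rot: [0.0, 0.83, -0.0, -0.558]
force: [-0.4, 0.3, -5.6]
finger_gap: 0.56
grasp_force: 50.0
```

Emit:
send_rows(
  targets=[
    [[0,0,-10,0,0,0,1],[0,0,-5,0,0,0,1],[0,0,-2,0,0,0,1],[0,0,0,0,0,0,1],[0,0,0,0,0,0,1]],
  ],
)

```text
clock: 22.28
ee_pos: [0.4126, 0.1901, 0.044]
eef_rot: [0.0, 0.83, 0.0, -0.558]
force: [-1.0, 0.1, -5.4]
finger_gap: 0.568
grasp_force: 50.0
```

Emit:
send_rows(
  targets=[
    [[0,0,-1,0,0,0,1],[0,0,-1,0,0,0,1],[0,0,-0.5,0,0,0,1],[0,0,0,0,0,0,1],[0,0,0,0,0,0,1]],
  ],
)

```text
clock: 22.9
ee_pos: [0.4122, 0.19, 0.041]
eef_rot: [0.0, 0.829, 0.0, -0.559]
force: [-0.0, 0.9, -5.6]
finger_gap: 0.562
grasp_force: 50.0
```

Emit:
send_rows(
  targets=[
    [[0,0,-1,0,0,0,1],[0,0,-0.5,0,0,0,1],[0,0,0,0,0,0,1],[0,0,0,0,0,0,1],[0,0,0,0,0,0,1]],
  ],
)

```text
clock: 23.52
ee_pos: [0.4122, 0.19, 0.0395]
eef_rot: [0.0, 0.829, 0.0, -0.559]
force: [0.0, 0.1, -4.7]
finger_gap: 0.566
grasp_force: 50.0
```

Emit:
send_rows(
  targets=[
    [[0,0,-1,0,0,0,1],[0,0,0,0,0,0,1],[0,0,0,0,0,0,1],[0,0,0,0,0,0,1],[0,0,0,0,0,0,1]],
  ],
)

```text
clock: 24.15
ee_pos: [0.4122, 0.1901, 0.0385]
eef_rot: [0.0, 0.829, 0.0, -0.559]
force: [0.1, -0.5, -6.0]
finger_gap: 0.564
grasp_force: 50.0
```

Emit:
send_rows(
  targets=[
    [[0,0,-1,0,0,0,1],[0,0,0,0,0,0,1],[0,0,-0.5,0,0,0,1],[0,0,0,0,0,0,1],[0,0,0,0,0,0,1]],
  ],
)

```text
clock: 24.78
ee_pos: [0.4123, 0.1901, 0.0376]
eef_rot: [0.0, 0.829, 0.0, -0.559]
force: [0.6, 0.7, 2.0]
finger_gap: 0.564
grasp_force: 50.0
```

Emit:
send_rows(
  targets=[
    [[0,0,0,0,0,0,-1],[0,0,0,0,0,0,-1],[0,0,0,0,0,0,-1],[10,0,4,0,0,0,-1],[30,0,12,0,0,0,-1]],
  ],
)

```text
clock: 25.4
ee_pos: [0.4519, 0.1901, 0.0531]
eef_rot: [0.0, 0.828, 0.0, -0.56]
force: [0.4, 0.6, -0.5]
finger_gap: 0.999
grasp_force: 0.0
```

Emit:
send_rows(
  targets=[
    [[30,0,30,0,0,0,-1],[0,0,50,0,0,0,-1],[0,0,50,0,0,0,-1],[0,0,50,0,0,0,-1],[0,0,10,0,0,0,-1]],
  ],
)

```text
clock: 26.02
ee_pos: [0.4839, 0.1901, 0.247]
eef_rot: [-0.0, 0.831, 0.0, -0.556]
force: [-0.4, -0.3, -0.0]
finger_gap: 1.002
grasp_force: 0.0
```

```bash
python3 - <<'E'
from h import *
st(); clev()
D=np.load('scene.npz');im=D['im'];C=cloud('scene',D['d']);x,y,z=np.moveaxis(C,-1,0)
m=(D['d']>0)&(x>.38)&(x<.48)&(y>.14)&(y<.25)&(z>.03)&(z<.12);q=C[m];print(np.percentile(q,[2,50,98],axis=0).round(3))
cv2.imwrite('pics/p1.png',cv2.resize(im[130:250,340:500],None,fx=3,fy=3))
E
```

```text
tcp [0.4839 0.1901 0.247 ] grasp [0.5014 0.1901 0.2543] q [0.09 0.83 1.06 0.13 2.43 1.7 ]
y [ 0.    -1.    -0.001] z [-0.924 -0.    -0.382] F [-0.4 -0.3 -0. ]
top [314. 205.] 384 c [649. -75.] [82. 50.] ang 10.7 mean-c [7. 1.]
top [373. 213.] 401 c [ 633. -237.] [81. 52.] ang 9.9 mean-c [7. 1.]
top [367. 262.] 393 c [ 498. -219.] [50. 81.] ang -23.4 mean-c [ 6. -3.]
scene [247. 237.] 456 c [ 504. -222.] [50. 76.] ang -24.0 mean-c [11. -4.]
scene [340. 262.] 448 c [653. -74.] [81. 51.] ang 8.7 mean-c [15.  6.]
scene [260. 280.] 602 c [ 638. -238.] [79. 51.] ang 9.4 mean-c [12.  1.]
[[0.406 0.163 0.032]
 [0.437 0.189 0.06 ]
 [0.453 0.213 0.088]]
```

View pics/p1.png

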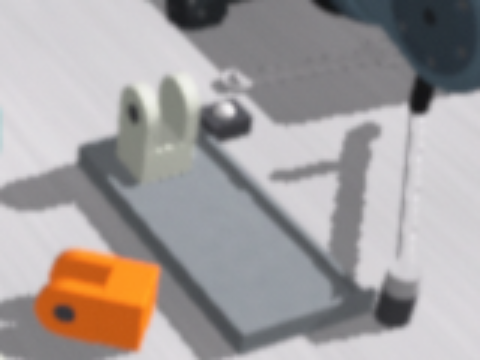

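Clevis C1 stands upright in the carrier at crop (157,130). C2 is next.

Emit:
send_rows(
  targets=[
    [[2.3,-37.6,0,0,-0.1714,0,-1],[2.3,-37.6,0,0,-0.1714,0,-1],[2.3,-37.6,0,0,-0.1714,0,-1],[2.3,-37.6,0,0,-0.1714,0,-1],[2.3,-37.6,0,0,-0.1714,0,-1]],
  ],
)

```text
clock: 26.75
ee_pos: [0.4937, 0.0007, 0.2417]
eef_rot: [0.0, 0.987, 0.0, -0.162]
force: [0.2, -0.9, 0.3]
finger_gap: 0.993
grasp_force: 0.0
```

Emit:
send_rows(
  targets=[
    [[2.3,-37.6,0,0,-0.1714,0,-1],[2.3,-37.6,0,0,-0.1714,0,-1],[2.3,-37.6,0,0,-0.1714,0,-1],[2.3,-37.6,0,0,-0.1714,0,-1],[2.3,-37.6,0,0,-0.1714,0,-1]],
  ],
)

```text
clock: 27.38
ee_pos: [0.5048, -0.187, 0.2421]
eef_rot: [0.001, 0.965, -0.0, 0.263]
force: [0.9, 0.8, -0.4]
finger_gap: 0.998
grasp_force: 0.0
```

Emit:
send_rows(
  targets=[
    [[2.3,-37.6,0,0,-0.1714,0,-1],[0,0,-25,0,0,-0.1035,-1],[0,0,-25,0,0,-0.1035,-1],[0,0,-25,0,0,-0.1035,-1],[0,0,-25,0,0,-0.1035,-1]],
  ],
)

```text
clock: 28.0
ee_pos: [0.5065, -0.2169, 0.1398]
eef_rot: [0.066, 0.924, -0.195, 0.323]
force: [0.3, -0.5, 0.4]
finger_gap: 0.999
grasp_force: 0.0
```

```bash
python3 - <<'E'
from h import *
st(); clev()
E
```

```text
tcp [ 0.5065 -0.2169  0.1398] grasp [ 0.4956 -0.2122  0.1546] q [-0.74 -0.08  2.26  0.6   0.37  0.75]
y [-0.403 -0.915 -0.005] z [ 0.572 -0.248 -0.782] F [ 0.3 -0.5  0.4]
top [314. 205.] 377 c [649. -75.] [82. 50.] ang 10.4 mean-c [7. 1.]
top [373. 213.] 402 c [ 632. -238.] [84. 51.] ang 10.1 mean-c [7. 1.]
top [369. 258.] 282 c [ 514. -226.] [51. 48.] ang 65.2 mean-c [ 2. -1.]
scene [247. 237.] 455 c [ 503. -221.] [50. 78.] ang -23.8 mean-c [11. -4.]
scene [340. 262.] 443 c [654. -75.] [79. 50.] ang 9.7 mean-c [14.  6.]
scene [260. 280.] 603 c [ 638. -238.] [80. 51.] ang 8.1 mean-c [11.  1.]
```

Emit:
send_rows(
  targets=[
    [[2.5,-7,-40,0,0,0,-1],[0,0,-40,0,0,0,-1],[0,0,-30,0,0,0,-1],[0,0,-12,0,0,0,-1],[0,0,-5,0,0,0,-1]],
  ],
)

```text
clock: 28.72
ee_pos: [0.513, -0.2234, 0.035]
eef_rot: [0.062, 0.923, -0.191, 0.328]
force: [-0.8, -1.0, -0.3]
finger_gap: 0.999
grasp_force: 0.0
```

Emit:
send_rows(
  targets=[
    [[0,0,0,0,0,0,1],[0,0,0,0,0,0,1],[0,0,0,0,0,0,1],[0,0,0,0,0,0,1],[0,0,0,0,0,0,1]],
  ],
)

```text
clock: 29.35
ee_pos: [0.513, -0.2236, 0.0362]
eef_rot: [0.063, 0.923, -0.191, 0.328]
force: [-2.5, -0.9, 2.2]
finger_gap: 0.558
grasp_force: 50.0
```

Emit:
send_rows(
  targets=[
    [[0,0,5,0,0,0,1],[0,0,15,0,0,0,1],[0,0,40,0,0,0,1],[0,0,50,0,0,0,1],[0,0,50,0,0,0,1]],
  ],
)

```text
clock: 29.98
ee_pos: [0.5151, -0.2197, 0.1686]
eef_rot: [0.057, 0.923, -0.189, 0.33]
force: [1.7, 0.9, -2.5]
finger_gap: 0.561
grasp_force: 50.0
```

```bash
python3 - <<'E'
from h import *
st()
E
```

```text
tcp [ 0.5151 -0.2197  0.1686] grasp [ 0.5039 -0.2153  0.1833] q [-0.75 -0.12  2.23  0.57  0.45  0.78]
y [-0.386 -0.922 -0.019] z [ 0.587 -0.23  -0.776] F [ 1.7  0.9 -2.5]
```

```bash
python3 - <<'E'
from h import *
st()
im,d=cam('scene'); cv2.imwrite('pics/g2.png',cv2.resize(im[130:290,180:380],None,fx=2.4,fy=2.4)); st()
E
```

```text
tcp [ 0.5151 -0.2197  0.1686] grasp [ 0.5039 -0.2153  0.1833] q [-0.75 -0.12  2.23  0.57  0.45  0.78]
y [-0.386 -0.922 -0.019] z [ 0.587 -0.23  -0.776] F [ 1.7  0.9 -2.5]
tcp [ 0.5181 -0.2231  0.1774] grasp [ 0.5069 -0.2185  0.192 ] q [-0.75 -0.13  2.23  0.56  0.45  0.79]
y [-0.388 -0.922 -0.014] z [ 0.594 -0.238 -0.769] F [ 4.8 -0.1  1.7]
```

View pics/g2.png

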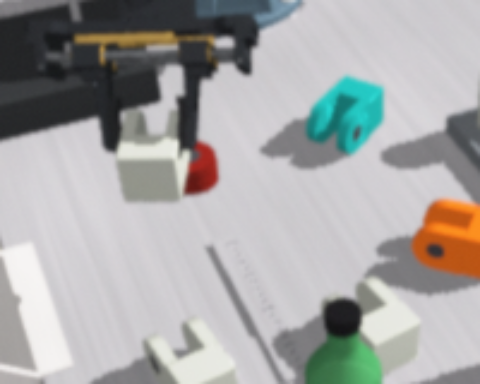

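It is held only by the finger tips, because the descent was speed-limited near the wrist singularity. I'll set it back down slowly and re-grip deeper.

Emit:
send_rows(
  targets=[
    [[0,0,-25,0,0,0,1],[0,0,-25,0,0,0,1],[0,0,-25,0,0,0,1],[0,0,-20,0,0,0,1],[0,0,-15,0,0,0,1]],
  ],
)

```text
clock: 30.65
ee_pos: [0.5158, -0.2202, 0.058]
eef_rot: [0.057, 0.923, -0.188, 0.331]
force: [0.3, 0.3, -3.1]
finger_gap: 0.561
grasp_force: 50.0
```

Emit:
send_rows(
  targets=[
    [[0,0,-10,0,0,0,1],[0,0,-8,0,0,0,1],[0,0,-6,0,0,0,1],[0,0,-2,0,0,0,1],[0,0,0,0,0,0,1]],
  ],
)

```text
clock: 31.28
ee_pos: [0.5183, -0.2213, 0.036]
eef_rot: [0.058, 0.922, -0.187, 0.334]
force: [-6.7, 6.2, 17.9]
finger_gap: 0.564
grasp_force: 50.0
```

```bash
python3 - <<'E'
from h import *
st()
E
```

```text
tcp [ 0.5183 -0.2213  0.036 ] grasp [ 0.507  -0.2169  0.0506] q [-0.75  0.24  2.26  1.63  0.24 -0.33]
y [-0.384 -0.923 -0.018] z [ 0.595 -0.233 -0.77 ] F [-6.7  6.2 17.9]
```

Emit:
send_rows(
  targets=[
    [[0,0,0,0,0,0,-1],[0,0,0,0,0,0,-1],[0,0,0,0,0,0,-1],[0,0,15,0,0,0,-1],[0,0,20,0,0,0,-1]],
  ],
)

```text
clock: 31.9
ee_pos: [0.5162, -0.2208, 0.0685]
eef_rot: [0.058, 0.923, -0.189, 0.332]
force: [0.5, 0.9, -0.5]
finger_gap: 0.999
grasp_force: 0.0
```

Emit:
send_rows(
  targets=[
    [[0,0,10,0.0225,0.0513,0,-1],[0,0,0,0.0225,0.0513,0,-1],[0,0,0,0.0225,0.0513,0,-1],[0,0,0,0.0225,0.0513,0,-1],[0,0,0,0.0225,0.0513,0,-1]],
  ],
)

```text
clock: 32.52
ee_pos: [0.5179, -0.2196, 0.0756]
eef_rot: [0.029, 0.957, -0.196, 0.21]
force: [0.1, -0.3, 0.2]
finger_gap: 1.002
grasp_force: 0.0
```

```bash
python3 - <<'E'
from h import *
st();clev()
E
```

```text
tcp [ 0.5179 -0.2196  0.0756] grasp [ 0.5105 -0.217   0.0929] q [-0.69  0.16  2.09  0.3   0.51  1.05]
y [-0.388 -0.921 -0.027] z [ 0.391 -0.138 -0.91 ] F [ 0.1 -0.3  0.2]
top [314. 205.] 380 c [650. -75.] [80. 50.] ang 10.8 mean-c [6. 1.]
top [373. 213.] 399 c [ 634. -238.] [81. 52.] ang 8.8 mean-c [6. 2.]
top [369. 253.] 157 c [ 531. -227.] [49. 23.] ang 67.5 mean-c [-0.  0.]
scene [249. 238.] 452 c [ 509. -218.] [51. 77.] ang -23.4 mean-c [11. -4.]
scene [340. 262.] 452 c [653. -74.] [81. 50.] ang 7.6 mean-c [15.  6.]
scene [260. 280.] 604 c [ 637. -238.] [82. 51.] ang 8.9 mean-c [13.  1.]
```

Emit:
send_rows(
  targets=[
    [[-3.5,1,-15,0,0,0,-1],[-3.5,0.5,-15,0,0,0,-1],[0,0,-15,0,0,0,-1],[0,0,-12,0,0,0,-1],[0,0,-8,0,0,0,-1]],
  ],
)

```text
clock: 33.25
ee_pos: [0.5109, -0.218, 0.0096]
eef_rot: [0.029, 0.957, -0.196, 0.211]
force: [0.5, -0.1, 0.3]
finger_gap: 1.001
grasp_force: 0.0
```

```bash
python3 - <<'E'
from h import *
st()
E
```

```text
tcp [ 0.5109 -0.218   0.0096] grasp [ 0.5034 -0.2154  0.0269] q [-0.7   0.3   2.11  0.43  0.36  0.89]
y [-0.388 -0.921 -0.027] z [ 0.393 -0.138 -0.909] F [ 0.5 -0.1  0.3]
```

Emit:
send_rows(
  targets=[
    [[0,0,0,0,0,0,1],[0,0,0,0,0,0,1],[0,0,0,0,0,0,1],[0,0,0,0,0,0,1],[0,0,8,0,0,0,1]],
  ],
)

```text
clock: 33.88
ee_pos: [0.5104, -0.2175, 0.0183]
eef_rot: [0.029, 0.957, -0.196, 0.211]
force: [-0.7, -1.0, -3.3]
finger_gap: 0.561
grasp_force: 49.6
```

Emit:
send_rows(
  targets=[
    [[0,0,25,0,0,0,1],[0,0,35,0,0,0,1],[0,0,35,0,0,0,1],[0,0,35,0,0,0,1],[0,0,35,0,0,0,1]],
  ],
)

```text
clock: 34.5
ee_pos: [0.5103, -0.2177, 0.1848]
eef_rot: [0.029, 0.957, -0.196, 0.211]
force: [1.6, -0.7, -3.1]
finger_gap: 0.567
grasp_force: 49.6
```

Emit:
send_rows(
  targets=[
    [[-5,40.8,6,0,0,0.0414,1],[-5,40.8,6,0,0,0.0414,1],[-5,40.8,6,0,0,0.0414,1],[-5,40.8,6,0,0,0.0414,1],[-5,40.8,6,0,0,0.0414,1]],
  ],
)

```text
clock: 35.12
ee_pos: [0.4849, -0.0129, 0.2137]
eef_rot: [0.007, 0.972, -0.096, 0.213]
force: [0.1, 0.2, -3.4]
finger_gap: 0.563
grasp_force: 49.6
```

Emit:
send_rows(
  targets=[
    [[-5,40.8,6,0,0,0.0414,1],[-5,40.8,6,0,0,0.0414,1],[-5,40.8,6,0,0,0.0414,1],[-5,40.8,6,0,0,0.0414,1],[-5,40.8,6,0,0,0.0414,1]],
  ],
)

```text
clock: 35.75
ee_pos: [0.46, 0.1908, 0.2438]
eef_rot: [-0.015, 0.977, 0.005, 0.213]
force: [0.2, -0.2, -3.1]
finger_gap: 0.566
grasp_force: 49.6
```

Emit:
send_rows(
  targets=[
    [[0,0,0,0,0.157,0,1],[0,0,0,0,0.157,0,1],[0,0,0,0,0.157,0,1],[0,0,0,0,0.157,0,1],[0,0,0,0,0.157,0,1]],
  ],
)

```text
clock: 36.38
ee_pos: [0.4613, 0.1895, 0.2445]
eef_rot: [-0.015, 0.984, -0.002, -0.179]
force: [0.9, 0.1, -2.7]
finger_gap: 0.567
grasp_force: 49.6
```

Emit:
send_rows(
  targets=[
    [[0,0,0,0,0.157,0,1],[0,0,0,0,0.157,0,1],[0,0,0,0,0.157,0,1],[0,0,0,0,0.157,0,1],[0,0,0,0,0.157,0,1]],
  ],
)

```text
clock: 37.0
ee_pos: [0.4618, 0.1895, 0.2438]
eef_rot: [-0.013, 0.841, -0.008, -0.541]
force: [-1.1, 0.5, -2.9]
finger_gap: 0.564
grasp_force: 49.6
```

```bash
cat >> h.py <<'E'
def held(dx=.07):
    s=bot.get_state(); st(); im,d=cam('scene'); C=cloud('scene',d); g=s['ee_pos']
    m=(d>0)&(abs(C[...,0]-g[0]-.02)<.055)&(abs(C[...,1]-g[1])<.045)&(C[...,2]>g[2]-.06)&(C[...,2]<g[2]+.08)&(im.min(-1)>120)
    print('zinc',m.sum(),np.percentile(C[m],[2,98],axis=0).round(3).tolist()); return im,m
E
python3 - <<'E'
from h import *
im,m=held()
v,u=np.nonzero(m); a,b=int(np.median(v)),int(np.median(u)); cv2.imwrite('pics/x.png',cv2.resize(im[max(a-70,0):a+70,max(b-80,0):b+80],None,fx=3,fy=3))
E
```

```text
tcp [0.4618 0.1895 0.2438] grasp [0.4791 0.1889 0.2517] q [0.08 0.76 1.16 0.15 2.36 1.71]
y [-0.027 -1.    -0.014] z [-0.91   0.031 -0.414] F [-1.1  0.5 -2.9]
zinc 244 [[0.454, 0.162, 0.213], [0.502, 0.212, 0.296]]
```

View pics/x.png

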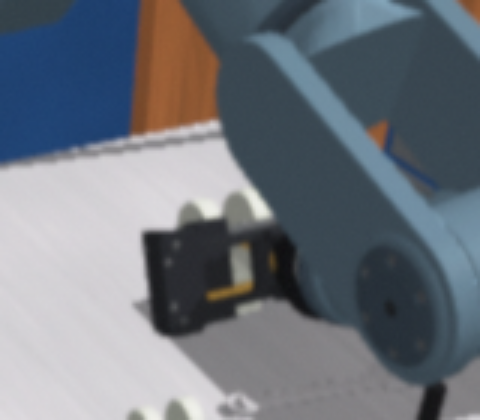

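C2 is held upright with its prongs up. Moving 8 mm in +x, correcting the small yaw, and lowering.

Emit:
send_rows(
  targets=[
    [[4,0.5,-40,-0.007,0,0.013,1],[4,0.5,-40,-0.007,0,0.013,1],[0,0,-40,0,0,0,1],[0,0,-40,0,0,0,1],[0,0,-25,0,0,0,1]],
  ],
)

```text
clock: 37.67
ee_pos: [0.4688, 0.1906, 0.057]
eef_rot: [-0.0, 0.842, -0.0, -0.539]
force: [-0.4, -0.7, -4.0]
finger_gap: 0.563
grasp_force: 49.6
```

Emit:
send_rows(
  targets=[
    [[0,0,-10,0,0,0,1],[0,0,-5,0,0,0,1],[0,0,-2,0,0,0,1],[0,0,-1,0,0,0,1],[0,0,0,0,0,0,1]],
  ],
)

```text
clock: 38.3
ee_pos: [0.4695, 0.1908, 0.0414]
eef_rot: [-0.001, 0.842, 0.0, -0.539]
force: [0.5, -0.6, -2.8]
finger_gap: 0.565
grasp_force: 49.6
```

```bash
python3 - <<'E'
from h import *
st()
E
```

```text
tcp [0.4695 0.1908 0.0414] grasp [0.4868 0.1907 0.0493] q [0.1  1.07 1.08 0.1  2.13 1.66]
y [-0.001 -1.    -0.002] z [-0.908  0.002 -0.418] F [ 0.5 -0.6 -2.8]
```

Emit:
send_rows(
  targets=[
    [[0,0,-1,0,0,0,1],[0,0,-1,0,0,0,1],[0,0,-1,0,0,0,1],[0,0,0,0,0,0,1],[0,0,0,0,0,0,1]],
  ],
)

```text
clock: 38.92
ee_pos: [0.4693, 0.1908, 0.0386]
eef_rot: [-0.001, 0.842, 0.0, -0.54]
force: [-0.8, 0.5, 3.5]
finger_gap: 0.562
grasp_force: 49.6
```

Emit:
send_rows(
  targets=[
    [[0,0,-0.5,0,0,0,1],[0,0,-0.5,0,0,0,1],[0,0,0,0,0,0,1],[0,0,0,0,0,0,1],[0,0,0,0,0,0,1]],
  ],
)

```text
clock: 39.55
ee_pos: [0.4693, 0.1908, 0.0385]
eef_rot: [-0.001, 0.841, 0.0, -0.541]
force: [-0.6, 0.4, 9.2]
finger_gap: 0.563
grasp_force: 49.6
```

Emit:
send_rows(
  targets=[
    [[0,0,0,0,0,0,-1],[0,0,0,0,0,0,-1],[0,0,0,0,0,0,-1],[10,0,5,0,0,0,-1],[25,0,12,0,0,0,-1]],
  ],
)

```text
clock: 40.17
ee_pos: [0.5041, 0.1908, 0.0539]
eef_rot: [-0.001, 0.841, 0.0, -0.541]
force: [0.6, -0.3, 1.0]
finger_gap: 0.996
grasp_force: 0.0
```

Emit:
send_rows(
  targets=[
    [[25,0,30,0,0,0,-1],[0,0,40,0,0,0,-1],[0,0,40,0,0,0,-1],[0,0,40,0,0,0,-1],[0,0,30,0,0,0,-1]],
  ],
)

```text
clock: 40.8
ee_pos: [0.53, 0.1907, 0.2362]
eef_rot: [-0.001, 0.842, 0.0, -0.539]
force: [0.2, -0.2, 0.1]
finger_gap: 1.002
grasp_force: 0.0
```

```bash
python3 - <<'E'
from h import *
st();clev()
D=np.load('top.npz');im=D['im'].astype(int);C=cloud('top',D['d'])
m=(im[...,1]>im[...,2]+25)&(im[...,1]>im[...,0]+15)&(C[...,0]>.6)&(C[...,1]<0)
print('bottle',m.sum(),np.percentile(C[m],[3,50,97],axis=0).round(3).tolist())
D=np.load('scene.npz');im=D['im'];C=cloud('scene',D['d'])
m=(im[...,1]>im[...,2].astype(int)+40)&(im[...,1]>im[...,0].astype(int)+30)&(C[...,0]>.6)&(C[...,1]<0)
print('bottle',m.sum(),np.percentile(C[m],[3,50,97],axis=0).round(3).tolist())
x,y,z=np.moveaxis(C,-1,0)
for lo,hi in((.395,.458),(.459,.53)):
    m=(x>lo)&(x<hi)&(y>.14)&(y<.25)&(z>.03)&(z<.12);print(np.percentile(C[m],[2,98],axis=0).round(3).tolist())
E
```

```text
tcp [0.53   0.1907 0.2362] grasp [0.5472 0.1906 0.2442] q [0.09 0.92 0.9  0.13 2.45 1.71]
y [-0.001 -1.    -0.002] z [-0.908  0.002 -0.419] F [ 0.2 -0.2  0.1]
top [314. 205.] 380 c [650. -75.] [82. 50.] ang 10.7 mean-c [7. 1.]
top [373. 213.] 398 c [ 634. -237.] [81. 51.] ang 9.1 mean-c [6. 1.]
scene [340. 262.] 450 c [653. -75.] [81. 51.] ang 8.3 mean-c [15.  6.]
scene [260. 280.] 600 c [ 638. -237.] [80. 51.] ang 9.7 mean-c [11.  0.]
bottle 275 [[0.728, -0.165, 0.092], [0.743, -0.135, 0.116], [0.775, -0.118, 0.14]]
bottle 856 [[0.751, -0.174, 0.085], [0.772, -0.152, 0.113], [0.786, -0.123, 0.148]]
[[0.405, 0.163, 0.033], [0.451, 0.212, 0.089]]
[[0.463, 0.164, 0.032], [0.509, 0.214, 0.088]]
```

C2 is standing at (0.486, 0.189). C4 next.

Emit:
send_rows(
  targets=[
    [[12.5,-26.4,0,0,-0.1562,0,-1],[12.5,-26.4,0,0,-0.1562,0,-1],[12.5,-26.4,0,0,-0.1562,0,-1],[12.5,-26.4,0,0,-0.1562,0,-1],[12.5,-26.4,0,0,-0.1562,0,-1]],
  ],
)

```text
clock: 41.52
ee_pos: [0.5926, 0.0576, 0.2332]
eef_rot: [-0.001, 0.984, 0.0, -0.177]
force: [-0.9, -0.2, -0.9]
finger_gap: 1.002
grasp_force: 0.0
```

Emit:
send_rows(
  targets=[
    [[12.5,-26.4,0,0,-0.1562,0,-1],[12.5,-26.4,0,0,-0.1562,0,-1],[12.5,-26.4,0,0,-0.1562,0,-1],[12.5,-26.4,0,0,-0.1562,0,-1],[12.5,-26.4,0,0,-0.1562,0,-1]],
  ],
)

```text
clock: 42.15
ee_pos: [0.6546, -0.0744, 0.2337]
eef_rot: [-0.0, 0.977, 0.001, 0.211]
force: [-0.7, 0.9, 0.1]
finger_gap: 0.998
grasp_force: 0.0
```

Emit:
send_rows(
  targets=[
    [[0,0,-20,0,0,0.0875,-1],[0,0,-20,0,0,0.0875,-1],[0,0,-30,0,0,0,-1],[0,0,-30,0,0,0,-1],[0,0,-20,0,0,0,-1]],
  ],
)

```text
clock: 42.78
ee_pos: [0.6531, -0.0731, 0.1109]
eef_rot: [-0.02, 0.974, 0.086, 0.207]
force: [0.4, -0.9, -0.2]
finger_gap: 0.999
grasp_force: 0.0
```

```bash
python3 - <<'E'
from h import *
st(); clev()
E
```

```text
tcp [ 0.6531 -0.0731  0.1109] grasp [ 0.6455 -0.0745  0.1283] q [-0.4   0.29  1.82  0.35  0.71  0.76]
y [ 0.176 -0.984 -0.003] z [ 0.399  0.074 -0.914] F [ 0.4 -0.9 -0.2]
top [313. 197.] 138 c [679. -69.] [21. 50.] ang -80.1 mean-c [-0.  0.]
top [373. 213.] 396 c [ 634. -238.] [81. 51.] ang 10.0 mean-c [6. 2.]
scene [340. 262.] 446 c [654. -74.] [79. 49.] ang 8.8 mean-c [14.  6.]
scene [260. 280.] 602 c [ 638. -237.] [80. 51.] ang 9.3 mean-c [11. -0.]
```

Emit:
send_rows(
  targets=[
    [[2,-0.5,-35,0,0,0,-1],[0,0,-30,0,0,0,-1],[0,0,-20,0,0,0,-1],[0,0,-11,0,0,0,-1],[0,0,-5,0,0,0,-1]],
  ],
)

```text
clock: 43.5
ee_pos: [0.6565, -0.0739, 0.0129]
eef_rot: [-0.019, 0.974, 0.086, 0.208]
force: [-0.6, 0.6, 0.5]
finger_gap: 1.001
grasp_force: 0.0
```

Emit:
send_rows(
  targets=[
    [[0,0,0,0,0,0,-1],[0,0,0,0,0,0,1],[0,0,0,0,0,0,1],[0,0,0,0,0,0,1],[0,0,0,0,0,0,1]],
  ],
)

```text
clock: 44.12
ee_pos: [0.6563, -0.0737, 0.0131]
eef_rot: [-0.019, 0.974, 0.086, 0.208]
force: [-1.7, 6.4, 1.6]
finger_gap: 0.57
grasp_force: 2.3
```

Emit:
send_rows(
  targets=[
    [[0,0,8,0,0,0,1],[0,0,25,0,0,0,1],[0,0,45,0,0,0,1],[0,0,45,0,0,0,1],[0,0,45,0,0,0,1]],
  ],
)

```text
clock: 44.75
ee_pos: [0.6549, -0.0734, 0.1813]
eef_rot: [-0.019, 0.974, 0.086, 0.207]
force: [1.7, -0.1, -4.9]
finger_gap: 0.565
grasp_force: 50.0
```

Emit:
send_rows(
  targets=[
    [[-13.7,26.4,7,0,0,-0.0175,1],[-13.7,26.4,7,0,0,-0.0175,1],[-13.7,26.4,7,0,0,-0.0175,1],[-13.7,26.4,7,0,0,-0.0175,1],[-13.7,26.4,7,0,0,-0.0175,1]],
  ],
)

```text
clock: 45.38
ee_pos: [0.5859, 0.0591, 0.2151]
eef_rot: [-0.01, 0.977, 0.043, 0.208]
force: [-0.0, -0.4, -4.8]
finger_gap: 0.564
grasp_force: 50.0
```

Emit:
send_rows(
  targets=[
    [[-13.7,26.4,7,0,0,-0.0175,1],[-13.7,26.4,7,0,0,-0.0175,1],[-13.7,26.4,7,0,0,-0.0175,1],[-13.7,26.4,7,0,0,-0.0175,1],[-13.7,26.4,7,0,0,-0.0175,1]],
  ],
)

```text
clock: 46.0
ee_pos: [0.5174, 0.1908, 0.2501]
eef_rot: [-0.0, 0.978, 0.0, 0.208]
force: [0.7, -0.3, -5.3]
finger_gap: 0.559
grasp_force: 50.0
```

Emit:
send_rows(
  targets=[
    [[0,0,0,0,0.157,0,1],[0,0,0,0,0.157,0,1],[0,0,0,0,0.157,0,1],[0,0,0,0,0.157,0,1],[0,0,0,0,0.157,0,1]],
  ],
)

```text
clock: 46.62
ee_pos: [0.5193, 0.1901, 0.2511]
eef_rot: [-0.001, 0.983, 0.0, -0.183]
force: [-0.2, -0.0, -4.4]
finger_gap: 0.563
grasp_force: 50.0
```

Emit:
send_rows(
  targets=[
    [[0,0,0,0,0.157,0,1],[0,0,0,0,0.157,0,1],[0,0,0,0,0.157,0,1],[0,0,0,0,0.157,0,1],[0,0,0,0,0.157,0,1]],
  ],
)

```text
clock: 47.25
ee_pos: [0.5198, 0.1901, 0.2502]
eef_rot: [-0.001, 0.839, -0.0, -0.544]
force: [-0.3, -0.2, -4.2]
finger_gap: 0.561
grasp_force: 50.0
```

```bash
python3 - <<'E'
from h import *
held()
E
```

```text
tcp [0.5198 0.1901 0.2502] grasp [0.5371 0.1901 0.2579] q [0.09 0.89 0.93 0.13 2.46 1.71]
y [-0.002 -1.    -0.001] z [-0.913  0.002 -0.407] F [-0.3 -0.2 -4.2]
zinc 263 [[0.51, 0.163, 0.243], [0.578, 0.211, 0.305]]
```

Emit:
send_rows(
  targets=[
    [[5,0,-45,0,0,0,1],[5,0,-45,0,0,0,1],[0,0,-45,0,0,0,1],[0,0,-40,0,0,0,1],[0,0,-20,0,0,0,1]],
  ],
)

```text
clock: 47.92
ee_pos: [0.5284, 0.1902, 0.0534]
eef_rot: [-0.001, 0.84, -0.0, -0.543]
force: [-0.2, 0.7, -4.7]
finger_gap: 0.561
grasp_force: 50.0
```

Emit:
send_rows(
  targets=[
    [[0,0,-8,0,0,0,1],[0,0,-4,0,0,0,1],[0,0,-2,0,0,0,1],[0,0,0,0,0,0,1],[0,0,0,0,0,0,1]],
  ],
)

```text
clock: 48.55
ee_pos: [0.5296, 0.1903, 0.0425]
eef_rot: [-0.001, 0.84, 0.0, -0.543]
force: [-0.1, 0.5, -4.6]
finger_gap: 0.564
grasp_force: 50.0
```

Emit:
send_rows(
  targets=[
    [[0,0,-1,0,0,0,1],[0,0,-1,0,0,0,1],[0,0,0,0,0,0,1],[0,0,0,0,0,0,1],[0,0,0,0,0,0,1]],
  ],
)

```text
clock: 49.18
ee_pos: [0.5294, 0.1903, 0.0405]
eef_rot: [-0.001, 0.84, 0.0, -0.543]
force: [-0.1, 1.3, 2.5]
finger_gap: 0.563
grasp_force: 49.9
```

Contact. Releasing and retreating.

Emit:
send_rows(
  targets=[
    [[0,0,0,0,0,0,-1],[0,0,0,0,0,0,-1],[0,0,0,0,0,0,-1],[10,0,5,0,0,0,-1],[25,0,12,0,0,0,-1]],
  ],
)

```text
clock: 49.8
ee_pos: [0.5636, 0.1904, 0.0566]
eef_rot: [-0.001, 0.839, 0.0, -0.544]
force: [0.4, -0.4, -1.3]
finger_gap: 1.002
grasp_force: 0.0
```

Emit:
send_rows(
  targets=[
    [[20,0,30,0,0,0,-1],[0,0,40,0,0,0,-1],[0,0,40,0,0,0,-1],[0,0,40,0,0,0,-1],[0,0,30,0,0,0,-1]],
  ],
)

```text
clock: 50.42
ee_pos: [0.5844, 0.1902, 0.2389]
eef_rot: [-0.001, 0.84, 0.0, -0.543]
force: [0.4, 0.5, -0.2]
finger_gap: 1.001
grasp_force: 0.0
```

```bash
python3 - <<'E'
from h import *
st();clev()
D=np.load('scene.npz');im=D['im'];C=cloud('scene',D['d']);x,y,z=np.moveaxis(C,-1,0)
for lo,hi in((.395,.458),(.459,.513),(.515,.6)):
    m=(x>lo)&(x<hi)&(y>.14)&(y<.25)&(z>.03)&(z<.12);print(np.percentile(C[m],[2,98],axis=0).round(3).tolist())
cv2.imwrite('pics/p3.png',cv2.resize(im[130:300,220:480],None,fx=2.5,fy=2.5))
E
```

```text
tcp [0.5844 0.1902 0.2389] grasp [0.6017 0.1902 0.2467] q [0.08 1.07 0.65 0.14 2.57 1.72]
y [-0.001 -1.    -0.002] z [-0.912  0.002 -0.411] F [ 0.4  0.5 -0.2]
top [373. 213.] 396 c [ 634. -237.] [81. 51.] ang 9.6 mean-c [7. 1.]
scene [260. 280.] 603 c [ 638. -238.] [80. 51.] ang 9.3 mean-c [11.  0.]
[[0.405, 0.163, 0.032], [0.452, 0.212, 0.089]]
[[0.462, 0.164, 0.032], [0.508, 0.214, 0.089]]
[[0.521, 0.163, 0.032], [0.567, 0.213, 0.089]]
```

View pics/p3.png

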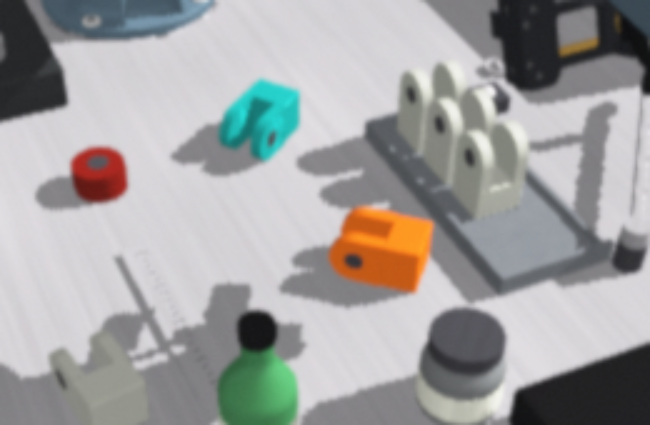

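All three stand in the tray, at crop (430,110), (460,140) and (490,170). C3 is last.

Emit:
send_rows(
  targets=[
    [[5.8,-42.6,0,0,-0.171,0,-1],[5.8,-42.6,0,0,-0.171,0,-1],[5.8,-42.6,0,0,-0.171,0,-1],[5.8,-42.6,0,0,-0.171,0,-1],[5.8,-42.6,0,0,-0.171,0,-1]],
  ],
)

```text
clock: 51.15
ee_pos: [0.6133, -0.0243, 0.2356]
eef_rot: [-0.001, 0.99, 0.001, -0.144]
force: [0.9, -0.7, 0.5]
finger_gap: 0.998
grasp_force: 0.0
```

Emit:
send_rows(
  targets=[
    [[5.8,-42.6,0,0,-0.171,0,-1],[5.8,-42.6,0,0,-0.171,0,-1],[5.8,-42.6,0,0,-0.171,0,-1],[5.8,-42.6,0,0,-0.171,0,-1],[5.8,-42.6,0,0,-0.171,0,-1]],
  ],
)

```text
clock: 51.78
ee_pos: [0.6417, -0.2371, 0.2361]
eef_rot: [0.0, 0.96, 0.0, 0.279]
force: [1.8, 0.7, -1.0]
finger_gap: 1.003
grasp_force: 0.0
```

Emit:
send_rows(
  targets=[
    [[0,0,-20,0,0,0.083,-1],[0,0,-20,0,0,0.083,-1],[0,0,-30,0,0,0,-1],[0,0,-30,0,0,0,-1],[0,0,-20,0,0,0,-1]],
  ],
)

```text
clock: 52.4
ee_pos: [0.6409, -0.2349, 0.1134]
eef_rot: [-0.025, 0.958, 0.08, 0.274]
force: [-0.5, 0.2, 0.3]
finger_gap: 0.999
grasp_force: 0.0
```

```bash
python3 - <<'E'
from h import *
st(); clev()
E
```

```text
tcp [ 0.6409 -0.2349  0.1134] grasp [ 0.6309 -0.2366  0.1295] q [-0.72  0.34  1.8   0.66  0.74  0.25]
y [ 0.167 -0.986 -0.004] z [ 0.522  0.092 -0.848] F [-0.5  0.2  0.3]
top [372. 207.] 232 c [ 657. -233.] [34. 50.] ang -80.5 mean-c [-0.  0.]
scene [260. 280.] 608 c [ 637. -238.] [80. 51.] ang 9.0 mean-c [12.  0.]
```

Emit:
send_rows(
  targets=[
    [[1,-1.2,-35,0,0,0,-1],[0,0,-30,0,0,0,-1],[0,0,-20,0,0,0,-1],[0,0,-10,0,0,0,-1],[0,0,-5,0,0,0,-1]],
  ],
)

```text
clock: 53.12
ee_pos: [0.6437, -0.2372, 0.0172]
eef_rot: [-0.023, 0.957, 0.081, 0.276]
force: [0.5, 0.1, -0.2]
finger_gap: 0.996
grasp_force: 0.0
```

Emit:
send_rows(
  targets=[
    [[0,0,0,0,0,0,1],[0,0,0,0,0,0,1],[0,0,0,0,0,0,1],[0,0,0,0,0,0,1],[0,0,0,0,0,0,1]],
  ],
)

```text
clock: 53.75
ee_pos: [0.6433, -0.2368, 0.0173]
eef_rot: [-0.024, 0.957, 0.081, 0.276]
force: [-2.1, 1.7, 4.9]
finger_gap: 0.564
grasp_force: 50.0
```

Emit:
send_rows(
  targets=[
    [[0,0,8,0,0,0,1],[0,0,25,0,0,0,1],[0,0,45,0,0,0,1],[0,0,45,0,0,0,1],[0,0,45,0,0,0,1]],
  ],
)

```text
clock: 54.38
ee_pos: [0.6423, -0.2365, 0.1854]
eef_rot: [-0.024, 0.958, 0.08, 0.275]
force: [-0.2, -0.4, -4.2]
finger_gap: 0.563
grasp_force: 50.0
```

Emit:
send_rows(
  targets=[
    [[-8.2,42.6,6,0,0,-0.069,1],[-8.2,42.6,6,0,0,-0.069,1],[-8.2,42.6,6,0,0,-0.069,1],[-8.2,42.6,6,0,0,-0.069,1],[-8.2,42.6,6,0,0,-0.069,1]],
  ],
)

```text
clock: 55.0
ee_pos: [0.6009, -0.0244, 0.2138]
eef_rot: [0.024, 0.957, -0.085, 0.275]
force: [0.1, 0.4, -4.2]
finger_gap: 0.561
grasp_force: 50.0
```

Emit:
send_rows(
  targets=[
    [[-8.2,42.6,6,0,0,-0.069,1],[-8.2,42.6,6,0,0,-0.069,1],[-8.2,42.6,6,0,0,-0.069,1],[-8.2,42.6,6,0,0,-0.069,1],[-8.2,42.6,6,0,0,-0.069,1]],
  ],
)

```text
clock: 55.62
ee_pos: [0.5613, 0.1829, 0.243]
eef_rot: [0.07, 0.93, -0.244, 0.267]
force: [0.5, -0.3, -4.2]
finger_gap: 0.564
grasp_force: 50.0
```

```bash
python3 - <<'E'
from h import *
st()
E
```

```text
tcp [0.5613 0.1829 0.243 ] grasp [0.5525 0.1879 0.2592] q [ 0.32  0.04  1.85 -0.52  0.92  2.66]
y [-0.491 -0.871 -0.   ] z [ 0.462 -0.26  -0.848] F [ 0.5 -0.3 -4.2]
```

Emit:
send_rows(
  targets=[
    [[0,0,0,0.077,0.137,0,1],[0,0,0,0.077,0.137,0,1],[0,0,0,0.077,0.137,0,1],[0,0,0,0.077,0.137,0,1],[0,0,0,0.077,0.137,0,1]],
  ],
)

```text
clock: 56.25
ee_pos: [0.5626, 0.1817, 0.2438]
eef_rot: [-0.03, 0.961, -0.251, -0.111]
force: [-0.0, -0.0, -5.0]
finger_gap: 0.565
grasp_force: 50.0
```

Emit:
send_rows(
  targets=[
    [[0,0,0,0.077,0.137,0,1],[0,0,0,0.077,0.137,0,1],[0,0,0,0.077,0.137,0,1],[0,0,0,0.077,0.137,0,1],[0,0,0,0.077,0.137,0,1]],
  ],
)

```text
clock: 56.88
ee_pos: [0.5632, 0.1812, 0.243]
eef_rot: [-0.124, 0.845, -0.222, -0.47]
force: [-0.6, 0.1, -4.0]
finger_gap: 0.563
grasp_force: 50.0
```

```bash
python3 - <<'E'
from h import *
held()
E
```

```text
tcp [0.5632 0.1812 0.243 ] grasp [0.5773 0.1733 0.253 ] q [-0.08  0.79  1.04  0.46  2.23  2.1 ]
y [-0.492 -0.871 -0.001] z [-0.74   0.419 -0.527] F [-0.6  0.1 -4. ]
zinc 1 [[0.546, 0.162, 0.289], [0.546, 0.162, 0.289]]
```

Emit:
send_rows(
  targets=[
    [[21,3.5,0,0,0,0,1],[21,3.5,0,0,0,0,1],[0,0,-35,0,0,0,1],[0,0,-35,0,0,0,1],[0,0,-35,0,0,0,1]],
  ],
)

```text
clock: 57.55
ee_pos: [0.6048, 0.1888, 0.137]
eef_rot: [-0.123, 0.847, -0.222, -0.467]
force: [0.5, 1.5, -3.8]
finger_gap: 0.562
grasp_force: 50.0
```

```bash
python3 - <<'E'
from h import *
im,_=held()
cv2.imwrite('pics/d4.png',cv2.resize(im[60:260,300:540],None,fx=2.5,fy=2.5))
E
```

```text
tcp [0.6048 0.1888 0.137 ] grasp [0.6188 0.1809 0.1471] q [-0.07  1.    0.9   0.45  2.15  2.08]
y [-0.491 -0.871 -0.001] z [-0.737  0.416 -0.533] F [ 0.5  1.5 -3.8]
zinc 105 [[0.592, 0.151, 0.166], [0.629, 0.206, 0.19]]
```

View pics/d4.png

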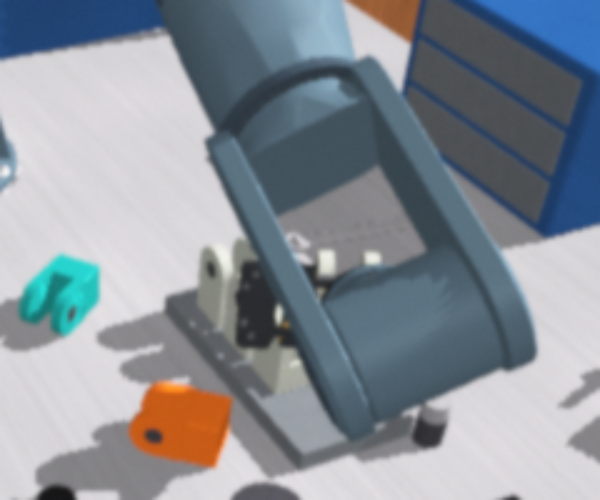

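C4 stays put, and the held clevis is seen behind the wrist fork with prong tops at x 0.592 to 0.629. I'll check how low the wrist fork sits before going down.

```bash
python3 - <<'E'
from h import *
D=np.load('scene.npz');C=cloud('scene',D['d']);x,y,z=np.moveaxis(C,-1,0);d=D['d']
for xa in np.arange(.60,.94,.03):
    m=(d>0)&(x>xa)&(x<xa+.03)&(y>-.1)&(y<.4)&(z>.105)
    if m.sum()>5:
        q=C[m];o=q[q[:,2].argsort()[:max(3,len(q)//50)]]; print(round(xa,2),m.sum(),o.mean(0).round(3))
E
```

```text
0.6 1565 [0.614 0.168 0.175]
0.63 1884 [0.654 0.085 0.162]
0.66 1531 [0.662 0.08  0.163]
0.69 2280 [0.708 0.078 0.261]
0.72 690 [0.728 0.081 0.259]
0.75 657 [0.756 0.041 0.28 ]
0.78 641 [0.802 0.001 0.288]
0.81 1279 [0.827 0.001 0.274]
0.84 2469 [0.861 0.01  0.262]
0.87 1423 [0.871 0.026 0.278]
```

Emit:
send_rows(
  targets=[
    [[0,0,-35,0,0,0,1],[0,0,-30,0,0,0,1],[0,0,-20,0,0,0,1],[0,0,-8,0,0,0,1],[0,0,-4,0,0,0,1]],
  ],
)

```text
clock: 58.22
ee_pos: [0.6051, 0.1888, 0.0419]
eef_rot: [-0.124, 0.846, -0.221, -0.468]
force: [0.5, 0.2, -4.0]
finger_gap: 0.562
grasp_force: 50.0
```

Emit:
send_rows(
  targets=[
    [[0,0,-1,0,0,0,1],[0,0,0,0,0,0,1],[0,0,0,0,0,0,1],[0,0,0,0,0,0,1],[0,0,0,0,0,0,1]],
  ],
)

```text
clock: 58.85
ee_pos: [0.6047, 0.1888, 0.0405]
eef_rot: [-0.124, 0.846, -0.221, -0.469]
force: [-0.5, 0.2, -3.9]
finger_gap: 0.56
grasp_force: 50.0
```

```bash
python3 - <<'E'
from h import *
st()
E
```

```text
tcp [0.6047 0.1888 0.0405] grasp [0.6187 0.1809 0.0506] q [-0.07  1.13  0.87  0.43  2.06  2.03]
y [-0.491 -0.871 -0.002] z [-0.738  0.417 -0.53 ] F [-0.5  0.2 -3.9]
```

Emit:
send_rows(
  targets=[
    [[0,0,-1,0,0,0,1],[0,0,-1,0,0,0,1],[0,0,0,0,0,0,1],[0,0,0,0,0,0,1],[0,0,0,0,0,0,1]],
  ],
)

```text
clock: 59.48
ee_pos: [0.6047, 0.1888, 0.0384]
eef_rot: [-0.124, 0.846, -0.221, -0.469]
force: [0.8, 0.3, -4.8]
finger_gap: 0.565
grasp_force: 50.0
```

Emit:
send_rows(
  targets=[
    [[0,0,-1,0,0,0,1],[0,0,0,0,0,0,1],[0,0,0,0,0,0,1],[0,0,0,0,0,0,1],[0,0,0,0,0,0,1]],
  ],
)

```text
clock: 60.1
ee_pos: [0.6047, 0.1888, 0.0376]
eef_rot: [-0.124, 0.846, -0.221, -0.469]
force: [-0.2, -0.3, -2.0]
finger_gap: 0.562
grasp_force: 50.0
```

Emit:
send_rows(
  targets=[
    [[0,0,-1,0,0,0,1],[0,0,0,0,0,0,1],[0,0,0,0,0,0,1],[0,0,0,0,0,0,1],[0,0,0,0,0,0,1]],
  ],
)

```text
clock: 60.72
ee_pos: [0.6047, 0.1889, 0.0375]
eef_rot: [-0.124, 0.846, -0.221, -0.469]
force: [-0.4, 0.3, 5.1]
finger_gap: 0.563
grasp_force: 50.0
```

Emit:
send_rows(
  targets=[
    [[0,0,0,0,0,0,-1],[0,0,0,0,0,0,-1],[0,0,0,0,0,0,-1],[7,-4,5,0,0,0,-1],[15,-8,11,0,0,0,-1]],
  ],
)

```text
clock: 61.35
ee_pos: [0.6265, 0.1768, 0.0524]
eef_rot: [-0.124, 0.846, -0.221, -0.47]
force: [0.6, 0.0, 0.1]
finger_gap: 1.0
grasp_force: 0.0
```

Emit:
send_rows(
  targets=[
    [[15,-8,15,0,0,0,-1],[0,0,40,0,0,0,-1],[0,0,40,0,0,0,-1],[0,0,40,0,0,0,-1],[0,0,40,0,0,0,-1]],
  ],
)

```text
clock: 61.98
ee_pos: [0.642, 0.1684, 0.2291]
eef_rot: [-0.124, 0.846, -0.221, -0.469]
force: [1.3, 0.4, -0.7]
finger_gap: 1.002
grasp_force: 0.0
```

Emit:
send_rows(
  targets=[
    [[-20,0,0,-0.083,-0.147,0,1],[-20,0,0,-0.083,-0.147,0,1],[-20,0,0,-0.083,-0.147,0,1],[-20,0,0,-0.083,-0.147,0,1],[-20,0,0,-0.083,-0.147,0,1]],
  ],
)

```text
clock: 62.6
ee_pos: [0.5421, 0.1684, 0.2291]
eef_rot: [-0.022, 0.964, -0.252, -0.077]
force: [-0.1, -0.7, 0.3]
finger_gap: 0.457
grasp_force: 0.0
```

Emit:
send_rows(
  targets=[
    [[-20,0,0,-0.083,-0.147,0,1],[-20,-20,0,0,0,0,1],[-20,-20,0,0,0,0,1],[-20,-20,0,0,0,0,1],[-20,-20,0,0,0,0,1]],
  ],
)

```text
clock: 63.22
ee_pos: [0.4415, 0.0881, 0.2283]
eef_rot: [-0.0, 0.967, -0.253, 0.001]
force: [1.1, 0.5, 0.8]
finger_gap: 0.005
grasp_force: 0.0
```

```bash
python3 - <<'E'
from h import *
st();clev()
D=np.load('scene.npz');im=D['im'];C=cloud('scene',D['d']);x,y,z=np.moveaxis(C,-1,0)
for lo,hi in((.395,.458),(.459,.513),(.515,.572),(.573,.66)):
    m=(x>lo)&(x<hi)&(y>.14)&(y<.25)&(z>.03)&(z<.12);print(np.percentile(C[m],[2,98],axis=0).round(3).tolist())
a=np.load('top.npz')
for n,D in(('top',a),('scene',D)):
    C=cloud(n,D['d']);x,y,z=np.moveaxis(C,-1,0)
    m=(x>.3)&(x<.75)&(y>.28)&(y<.5)&(z>.07)&(z<.11);print('pin',np.median(C[m],0),m.sum())
cv2.imwrite('pics/p4.png',np.hstack([cv2.resize(im[110:310,300:540],(480,400)),cv2.resize(a['im'][180:320,120:260],(320,400))]))
E
```

```text
tcp [0.4415 0.0881 0.2283] grasp [0.4414 0.0881 0.2473] q [-0.07 -0.1   1.92  0.    1.32  2.01]
y [-0.49  -0.872 -0.001] z [ 0.001  0.    -1.   ] F [1.1 0.5 0.8]
[[0.405, 0.163, 0.033], [0.452, 0.213, 0.089]]
[[0.463, 0.164, 0.034], [0.508, 0.214, 0.089]]
[[0.52, 0.164, 0.032], [0.567, 0.213, 0.089]]
[[0.588, 0.152, 0.032], [0.644, 0.206, 0.089]]
pin [0.49490009 0.40580671 0.09239794] 57
pin [0.5017213  0.40487949 0.08596067] 77
```

View pics/p4.png

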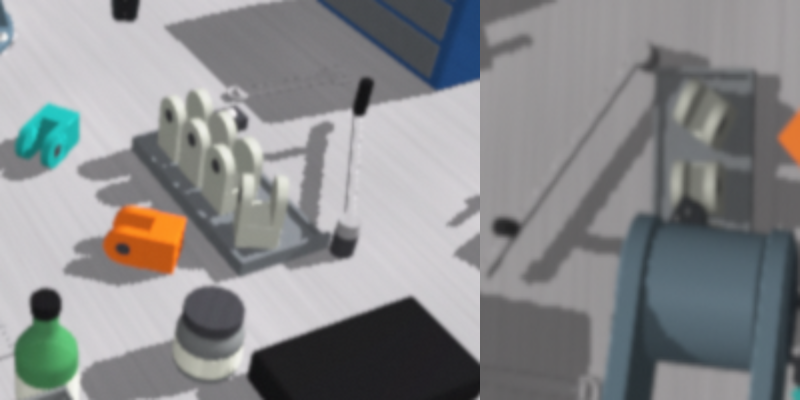

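All four clevises stand prongs up, at crop (170,130), (195,150), (218,180) and (262,215). Next I'll work out the keeper swing arc.

```bash
python3 - <<'E'
import numpy as np
H=np.array([671,262.])
def P(t,o): return H+225*np.array([-np.cos(t),np.sin(t)])+o*np.array([np.sin(t),np.cos(t)])
pts=[P(.69,30),P(.69,20)]+[P(t,18) for t in np.linspace(.69,.05,16)[1:]]
for a,b in zip(pts,pts[1:]): print((b-a).round(1).tolist())
print(pts[0],pts[-1],.64/15)
E
```

```text
[-6.4, -7.7]
[-7.8, -8.6]
[-6.2, -7.3]
[-5.9, -7.6]
[-5.6, -7.8]
[-5.3, -8.1]
[-4.9, -8.3]
[-4.6, -8.5]
[-4.2, -8.7]
[-3.8, -8.8]
[-3.4, -9.0]
[-3.0, -9.1]
[-2.7, -9.3]
[-2.3, -9.4]
[-1.9, -9.4]
[-1.5, -9.5]
[516.56576209 428.35824645] [447.18081646 291.22281777] 0.042666666666666665
```

Emit:
send_rows(
  targets=[
    [[7.55,34,0,0,0,0.1394,1],[7.55,34,0,0,0,0.1394,1],[7.55,34,0,0,0,0.1394,1],[7.55,34,0,0,0,0.1394,1],[7.55,34,0,0,0,0.1394,1]],
  ],
)

```text
clock: 63.95
ee_pos: [0.4804, 0.2608, 0.2279]
eef_rot: [-0.0, 0.995, 0.095, 0.001]
force: [0.7, 0.5, 0.3]
finger_gap: 0.007
grasp_force: 0.0
```

Emit:
send_rows(
  targets=[
    [[7.55,34,0,0,0,0.1394,1],[7.55,34,0,0,0,0.1394,1],[7.55,34,0,0,0,0.1394,1],[7.55,34,0,0,0,0.1394,1],[7.55,34,0,0,0,0.1394,1]],
  ],
)

```text
clock: 64.58
ee_pos: [0.5178, 0.431, 0.2275]
eef_rot: [-0.0, 0.903, 0.429, 0.0]
force: [-0.3, -0.2, 0.4]
finger_gap: 0.004
grasp_force: 0.0
```

Emit:
send_rows(
  targets=[
    [[0,0,0,0,0,0,1],[0,0,-40,0,0,0,1],[0,0,-40,0,0,0,1],[0,0,-20,0,0,0,1],[0,0,0,0,0,0,1]],
  ],
)

```text
clock: 65.2
ee_pos: [0.5164, 0.4281, 0.1259]
eef_rot: [-0.0, 0.904, 0.427, -0.002]
force: [0.2, 0.2, -0.1]
finger_gap: 0.003
grasp_force: 0.0
```

Emit:
send_rows(
  targets=[
    [[0,0,-30,0,0,0,1],[0,0,-26,0,0,0,1],[0,0,-10,0,0,0,1],[0,0,0,0,0,0,1],[0,0,0,0,0,0,1]],
  ],
)

```text
clock: 65.82
ee_pos: [0.5183, 0.4294, 0.0633]
eef_rot: [-0.0, 0.904, 0.427, 0.001]
force: [0.5, 0.3, -0.3]
finger_gap: 0.005
grasp_force: 0.0
```

Emit:
send_rows(
  targets=[
    [[-3.2,-3.8,0,0,0,0,1],[-3.2,-3.9,0,0,0,0,1],[-7.8,-8.6,0,0,0,0.0427,1],[-6.2,-7.3,0,0,0,0.0427,1],[-5.9,-7.6,0,0,0,0.0427,1]],
  ],
)

```text
clock: 66.45
ee_pos: [0.4906, 0.3972, 0.0617]
eef_rot: [-0.0, 0.875, 0.485, 0.0]
force: [0.2, 0.9, -0.7]
finger_gap: 0.006
grasp_force: 0.2
```

```bash
python3 - <<'E'
from h import *
st()
for n in('top','scene'):
    im,d=cam(n);C=cloud(n,d);x,y,z=np.moveaxis(C,-1,0)
    m=(x>.40)&(x<.6)&(y>.24)&(y<.5)&(z>.06)&(z<.10)&(im.max(-1)<60);print('pin',np.median(C[m],0),m.sum())
E
```

```text
tcp [0.4906 0.3972 0.0617] grasp [0.4906 0.3972 0.0807] q [0.49 0.5  1.57 0.   1.06 1.05]
y [ 0.848 -0.53  -0.   ] z [ 0.     0.001 -1.   ] F [ 0.2  0.9 -0.7]
pin [0.47500459 0.37743807 0.08996516] 38
pin [0.48445454 0.37918972 0.07457781] 98
```

Emit:
send_rows(
  targets=[
    [[-5.6,-7.8,0,0,0,0.0427,1],[-5.3,-8.1,0,0,0,0.0427,1],[-4.9,-8.3,0,0,0,0.0427,1],[-4.6,-8.5,0,0,0,0.0427,1],[-4.2,-8.7,0,0,0,0.0427,1]],
  ],
)

```text
clock: 67.18
ee_pos: [0.4664, 0.3562, 0.0618]
eef_rot: [-0.0, 0.818, 0.575, 0.0]
force: [-0.3, 0.4, -0.5]
finger_gap: 0.002
grasp_force: 0.2
```

Emit:
send_rows(
  targets=[
    [[-3.8,-8.8,0,0,0,0.0427,1],[-3.4,-9,0,0,0,0.0427,1],[-3,-9.1,0,0,0,0.0427,1],[-2.7,-9.3,0,0,0,0.0427,1],[-2.3,-9.4,0,0,0,0.0427,1]],
  ],
)

```text
clock: 67.8
ee_pos: [0.4514, 0.3106, 0.0618]
eef_rot: [-0.0, 0.752, 0.659, 0.0]
force: [1.0, 0.1, 0.2]
finger_gap: 0.006
grasp_force: 0.2
```

Emit:
send_rows(
  targets=[
    [[-1.9,-6,0,0,0,0.0427,1],[-1.5,-4,0,0,0,0.0427,1],[0,-3,0,0,0,0.02,1],[0,-3,0,0,0,0.02,1],[0,-3,0,0,0,0,1]],
  ],
)

```text
clock: 68.42
ee_pos: [0.4473, 0.2925, 0.0617]
eef_rot: [-0.001, 0.71, 0.704, 0.0]
force: [-2.5, 3.2, 1.0]
finger_gap: 0.006
grasp_force: 1.7
```

Emit:
send_rows(
  targets=[
    [[0,-3,0,0,0,0,1],[0,-3,0,0,0,0,1],[0,-3,0,0,0,0,1],[0,-2,0,0,0,0,1],[0,0,0,0,0,0,1]],
  ],
)

```text
clock: 69.05
ee_pos: [0.4479, 0.2832, 0.0616]
eef_rot: [-0.002, 0.71, 0.704, 0.002]
force: [0.6, 15.9, -4.3]
finger_gap: -0.0
grasp_force: 7.9
```

Emit:
send_rows(
  targets=[
    [[0,-1,0,0,0,0,1],[0,-1,0,0,0,0,1],[0,0,0,0,0,0,1],[0,0,0,0,0,0,1],[0,0,0,0,0,0,1]],
  ],
)

```text
clock: 69.68
ee_pos: [0.4479, 0.2831, 0.0617]
eef_rot: [-0.002, 0.71, 0.704, 0.004]
force: [0.4, 24.4, -7.0]
finger_gap: 0.006
grasp_force: 12.3
```

It reached a firm stop (24 N with no motion). Backing off and checking.

Emit:
send_rows(
  targets=[
    [[0,8,0,0,0,0,1],[0,20,0,0,0,0,1],[0,20,0,0,0,0,1],[0,0,40,0,0,0,1],[0,0,50,0,0,0,1]],
  ],
)

```text
clock: 70.3
ee_pos: [0.4466, 0.3272, 0.1511]
eef_rot: [-0.001, 0.71, 0.705, -0.002]
force: [1.2, -0.1, -0.5]
finger_gap: 0.002
grasp_force: 0.0
```

Emit:
send_rows(
  targets=[
    [[0,0,50,0,0,0,1],[0,-30,40,0,0,0,1],[-20,-50,0,0,0,0,1],[-20,-50,0,0,0,0,1],[-20,-50,0,0,0,0,1]],
  ],
)

```text
clock: 70.92
ee_pos: [0.3872, 0.1459, 0.2418]
eef_rot: [0.0, 0.709, 0.705, 0.0]
force: [0.8, 0.1, 0.5]
finger_gap: 0.003
grasp_force: 0.0
```

Emit:
send_rows(
  targets=[
    [[-10,-50,0,0,0,0,1],[0,-50,0,0,0,0,1],[0,-50,0,0,0,0,1],[0,-50,0,0,0,0,1],[0,0,0,0,0,0,1]],
  ],
)

```text
clock: 71.55
ee_pos: [0.3781, -0.056, 0.242]
eef_rot: [0.0, 0.712, 0.702, -0.0]
force: [-0.1, 0.1, 0.2]
finger_gap: 0.008
grasp_force: 0.0
```

```bash
python3 - <<'E'
from h import *
st();clev()
b=np.load('scene.npz');a=np.load('top.npz')
for n,D in(('top',a),('scene',b)):
    im=D['im'];C=cloud(n,D['d']);x,y,z=np.moveaxis(C,-1,0)
    m=(x>.40)&(x<.6)&(y>.235)&(y<.5)&(z>.06)&(z<.10)&(im.max(-1)<70);print('pin',np.median(C[m],0),m.sum())
    for xc in (.43,.486,.543,.613):
        m=(abs(x-xc)<.022)&(y>.14)&(y<.235)&(z>.05);print(np.percentile(z[m],98).round(3) if m.sum() else None,end=' ')
cv2.imwrite('pics/end.png',np.hstack([cv2.resize(b['im'][60:400,20:540],(520,340)),cv2.resize(a['im'][180:320,165:265],(243,340))]))
E
```

```text
tcp [ 0.3781 -0.056   0.242 ] grasp [ 0.3781 -0.056   0.261 ] q [-0.46 -0.29  2.05 -0.    1.38 -0.45]
y [ 1.    -0.013  0.   ] z [ 0.    -0.001 -1.   ] F [-0.1  0.1  0.2]
pin [0.44386112 0.26043663 0.09241553] 39
0.094 0.093 0.093 0.092 pin [0.45257087 0.26071466 0.08034357] 89
0.09 0.089 0.089 0.09
```

View pics/end.png

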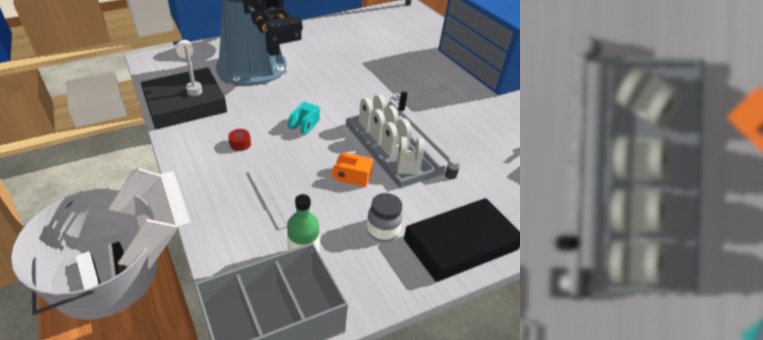

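The final picture shows all four clevises upright and both shoes in the bucket. The bar is shut along the tray, with its pin at y 0.2605 against 0.262 expected, and the bystanders haven't moved.

```bash
python3 -c "
from plant import bot
print(bot.sign_off())"
```

```text
the job is handed in; nothing more can be done
None
```

I handed the job in at about 72 s on the robot clock: both shoes are in the bucket, all four clevises stand prongs up in the carrier, and the keeper is shut against its stop, with the bystanders left where they were.

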